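# Stand the filling lances in their drain stand

## Task

The filling run is over and the blue, red and yellow filling lances have been left lying on the bench. Stand each one nozzle-down in the drain-stand sleeve whose collar has the lance's own colour, right down on the bottom, and leave all three standing free; let each one down gently instead of letting it fall in from the top. The black spare lance stays in its sleeve, and everything else on the bench stays where it is.

Things in the scene. Friction and masses are not known exactly. Their poses are not given: they have to be found in the camera images.
- grip_blue (a point): Centre of the blue grip of a loose filling lance, 190 mm long, 160 g, lying level on the bench, axis 14 mm up. Grip: octagonal, 28 mm across flats, 80 mm long (40 mm each side of this point). x axis: along the lance from nozzle to tail. Nozzle end 125 mm from here towards -x (steel tube 14 mm thick), end of the brass hose tail 65 mm towards +x (15 mm thick). Balances a little nozzle-side of here.
- grip_red (a point): Centre of the red grip of a loose filling lance, 190 mm long, 160 g, lying level on the bench, axis 14 mm up. Grip: octagonal, 28 mm across flats, 80 mm long (40 mm each side of this point). x axis: along the lance from nozzle to tail. Nozzle end 125 mm from here towards -x (steel tube 14 mm thick), end of the brass hose tail 65 mm towards +x (15 mm thick). Balances a little nozzle-side of here.
- grip_yellow (a point): Centre of the yellow grip of a loose filling lance, 190 mm long, 160 g, lying level on the bench, axis 14 mm up. Grip: octagonal, 28 mm across flats, 80 mm long (40 mm each side of this point). x axis: along the lance from nozzle to tail. Nozzle end 125 mm from here towards -x (steel tube 14 mm thick), end of the brass hose tail 65 mm towards +x (15 mm thick). Balances a little nozzle-side of here.
- grip_spare (a point): Centre of the black grip of a fourth lance of the same make, already standing nozzle-down in the sleeve with the black collar; it is to stay there. x axis: from nozzle up to tail.
- mouth_blue (a point): Centre of the open top of the fixed upright steel sleeve with the blue collar, 103 mm above the bench: square tube, 36 mm inside, 40 outside (44 over the collar), bottom 97 mm below here. Sides along x and y, z up. Four sleeves stand in a row along y, 64 mm apart, in changing order. A lance standing on the bottom has its grip centre 28 mm above here, less if it leans.
- mouth_red (a point): Centre of the open top of the fixed upright steel sleeve with the red collar, 103 mm above the bench: square tube, 36 mm inside, 40 outside (44 over the collar), bottom 97 mm below here. Sides along x and y, z up. Four sleeves stand in a row along y, 64 mm apart, in changing order. A lance standing on the bottom has its grip centre 28 mm above here, less if it leans.
- mouth_yellow (a point): Centre of the open top of the fixed upright steel sleeve with the yellow collar, 103 mm above the bench: square tube, 36 mm inside, 40 outside (44 over the collar), bottom 97 mm below here. Sides along x and y, z up. Four sleeves stand in a row along y, 64 mm apart, in changing order. A lance standing on the bottom has its grip centre 28 mm above here, less if it leans.
- mouth_spare (a point): Centre of the open upper end of the sleeve with the black collar, which holds the black spare lance. Same sizes and axes as the other sleeves.
- stand: The drain stand's fixed drip pan, 85 mm (x) by 275 mm (y), rim 14 mm high. Origin at the centre of its underside; the row of four sleeves runs along its y axis, its x axis points away from the robot.
- pliers: Bystander: pliers lying flat, 145 mm long, 60 mm wide, 17 mm high; origin under the pivot, x axis towards the jaws.
- tape: Bystander: roll of packing tape lying flat, 100 mm across, 48 mm high; origin at the centre of its underside.
- bottle: Bystander: white bottle with a red cap, 56 mm across, 115 mm high; origin at the centre of its underside.
- tub: Bystander: open clear plastic tub with a few bottle caps, 125 mm (x) by 170 mm (y), 55 mm high; origin at the centre of its underside.
- fan: Bystander: small black fan lying flat, 80 mm square, 25 mm high; origin at the centre of its underside.

How it is judged:
At the end, for the whole second after the job is handed in: Blue, red and yellow lances each stand nozzle-down on the bottom of the sleeve of their own colour, released: lean below 18 degrees, grip centre within 30 mm sideways of the mouth's middle and 12 to 34 mm above it; the black spare stands likewise in its own sleeve (z of grip_blue in the frame of mouth_blue between 0.012 and 0.034 m and horizontal distance between grip_blue and mouth_blue below 0.03 m and angle between each of grip_blue, grip_red, grip_yellow, grip_spare's own x axis and vertical below 0.32 rad and z of grip_red in the frame of mouth_red between 0.012 and 0.034 m and horizontal distance between grip_red and mouth_red below 0.03 m and z of grip_yellow in the frame of mouth_yellow between 0.012 and 0.034 m and horizontal distance between grip_yellow and mouth_yellow below 0.03 m and z of grip_spare in the frame of mouth_spare between 0.012 and 0.034 m and horizontal distance between grip_spare and mouth_spare below 0.03 m); the robot touches nothing.
It fails at once if a lance falls freely into its sleeve from the top (faster than 0.9 m/s with its nozzle inside) ((z of grip_blue in the frame of mouth_blue below 0.11 m and horizontal distance between grip_blue and mouth_blue below 0.04 m and linear speed of lance_blue above 0.9 m/s) or (z of grip_red in the frame of mouth_red below 0.11 m and horizontal distance between grip_red and mouth_red below 0.04 m and linear speed of lance_red above 0.9 m/s) or (z of grip_yellow in the frame of mouth_yellow below 0.11 m and horizontal distance between grip_yellow and mouth_yellow below 0.04 m and linear speed of lance_yellow above 0.9 m/s)).
It fails at once if the pliers, tape, bottle, tub or fan are shoved more than 30 mm from their places, or the bottle is knocked over (distance of any of pliers, tape, bottle, tub, fan from where it was at the start of the episode above 0.03 m or angle between bottle's own z axis and vertical above 0.5 rad).
It fails at once if the black spare lance is pulled out of its sleeve (z of grip_spare in the frame of mouth_spare above 0.06 m).
It also fails if it takes over 72 s, if anything falls off the work surface, if the arm or the gripper's body presses on something with over 40 N, if the wrist force passes 120 N, or if a joint passes its speed limit or range.

## Robot

A 7-joint arm with a two-finger parallel gripper is mounted at the origin on the work surface. World frame = base frame: x ahead of the robot, y to its left, z up, the work surface at z = 0. Lengths are in m, angles in rad, forces in N, time in s.
With the tool pointing down it reaches from about 0.35 to 0.9 m from the base axis. Payload 8.1 kg.
Tool frame: the origin (TCP) lies at the very end of the fingers, on their centre line; the grasp point (between the pads) lies 19 mm behind it; z points along the fingers, y is the line along which they close (so a half turn about z gives the same grasp; the last joint's range is limited). The gripper opens to 92 mm and grips with 3 to 60 N. Pads are 19 mm wide; open, the fingers measure 130 mm over their backs; the gripper's body (75 mm by 190 mm) begins 47 mm behind the grasp point.
Start: joints at [1.084, 0.434, 0.025, 1.573, -0.012, 1.134, -0.075], TCP at [0.234, -0.58, 0.227] pointing down, gripper open.
Joint ranges: [-2.62, 2.62], [-0.44, 2.09], [-1.27, 1.32], [0.08, 2.57], [-1.32, 4.46], [0.12, 2], [-2.74, 2.74]. Speed limits (rad/s): [2.22, 2.22, 3.01, 3.01, 3.14, 3.14, 3.14].

## Interface

Orientations are given as a rotation vector (axis times angle).
In Python, from cell import arm gives the robot as it stands.
- The arm moves only by the tool jog_arm, never from a script. Its argument "rows" is a list of rows, each a list of 3 entries, a list of its own where there are three numbers: the shift along the world's x, y, z in cm, then the turn, a rotation vector about the world's x, y, z in degrees, then the opening, from 0 (shut) to 1 (fully open). A call has 1 to 8 rows; each row is the pose to reach, as a shift and turn from the pose commanded when the call began; what a row does not reach only later rows make up. A row lasts 1/8 s, in which the tool goes at most 62.5 mm and 10.7 degrees, less where a joint would pass 70% of its speed; a pose out of reach is approached as far as the arm can. A call with a gripper value outside its range is refused whole. The fingers move at their own pace and stop on an object; "newtons" is the grip in N (left out, the last holds). Time passes only in rows, so rows that repeat a pose let the fingers close. It gives the time, the measured TCP pose, the force, the opening and the grip force at its end, in the units of the state.
- arm.observe(): the state, without advancing time (a new reading comes with each control period).
- arm.get_image(name): name is "scene" or "side" or "wrist"; returns a dict with "img" (480x640x3 uint8, red, green, blue), "depth" (480x640 float32, m along the optical axis (not along the pixel's ray), 0 where there is no reading), "fx", "fy", "cx", "cy" (pixels), "rvec" (rotation vector, rad) and "tvec" (3), from world to camera coordinates, as OpenCV has them; the wrist camera has in their place "mount" (4x4, takes a point from camera to tool coordinates, whose origin is the TCP and whose axes are the flange's). Camera axes: x right, y down, z forward; pixel columns grow to the right and rows downward; lengths in m; the calibration is good to about 2 mm. A picture is of the moment at which its call begins: read the wrist's pose just before it.
- arm.sign_off(): hands the job in; it is judged then, once.
The state is a dict: "clock": time; "joints": joint angles; "dq": joint speeds; "joint_efforts": joint torques, N m; "position": TCP position; "ee_rot": TCP orientation; "force": force on the tool from outside, world axes, zero at the start; "ft_torque": the same for the moment, N m; "width": opening from 0.0 (shut) to 1.0 (fully open); "gripper_force": force on a finger pad.
Only numpy, scipy, OpenCV 4.12 (cv2) and the standard library are available. Lean on these libraries where they do the work, as an engineer would, in place of code of your own. Each camera call takes 0.05 s, during which the arm holds its last target. There are 200 camera calls.

## Working session

There is one attempt and no reset: what is moved stays moved. The work goes in short steps, Python scripts to look and compute and a tool call to move; the robot and the scene stay as the last step left them, time stands still between calls to the robot, and variables do not carry over. Pictures are saved under pics/ and viewed, at most 10 in all, crops included, and the job is handed in when it is done.

Besides the shell and the picture viewer there is one more tool, called after "Request:" as name([rows], argument=value, ...), one row to a line, values as JSON. jog_arm: Moves the arm, as the interface text tells. Its arguments: {"type":"object","properties":{"rows":{"type":"array","items":{"type":"array"}},"newtons":{"type":"number"}},"required":["rows"]}

```bash
ls; mkdir -p pics
cat > h.py <<'E'
import numpy as np, cv2
from cell import arm
from scipy.spatial.transform import Rotation as R
def grab(n):
    s=arm.observe(); d=arm.get_image(n)
    if 'rvec' in d:
        M=R.from_rotvec(np.ravel(d['rvec'])).as_matrix(); d['Rcw']=M.T; d['o']=-M.T@np.ravel(d['tvec'])
    else:
        T=np.eye(4); T[:3,:3]=R.from_rotvec(s['ee_rot']).as_matrix(); T[:3,3]=s['position']
        W=T@np.array(d['mount']); d['Rcw']=W[:3,:3]; d['o']=W[:3,3]
    return d
def cloud(d):
    v,u=np.mgrid[:480,:640]; z=d['depth']
    c=np.stack([(u-d['cx'])/d['fx']*z,(v-d['cy'])/d['fy']*z,z],-1)
    return c@d['Rcw'].T+d['o']
def ray(d,u,v,h):
    r=d['Rcw']@np.array([(u-d['cx'])/d['fx'],(v-d['cy'])/d['fy'],1]); return d['o']+r*(h-d['o'][2])/r[2]
def save(d,n): cv2.imwrite('pics/'+n,d['img'][:,:,::-1])
E
python3 - <<'E'
from h import *
print(arm.observe())
for n in('scene','side'):
    d=grab(n); save(d,n+'0.png'); P=cloud(d); hsv=cv2.cvtColor(d['img'],cv2.COLOR_RGB2HSV)
    print(n,d['o'],d['fx'])
    for c,lo,hi in(('blue',100,125),('red',174,6),('yellow',22,33)):
        H=hsv[...,0]; m=((H>=lo)&(H<=hi)) if lo<hi else ((H>=lo)|(H<=hi))
        m=(m&(hsv[...,1]>130)&(hsv[...,2]>60)&(d['depth']>0)).astype(np.uint8)
        k,l,st,ce=cv2.connectedComponentsWithStats(m)
        for i in range(1,k):
            if st[i,4]>60:
                p=P[l==i]; print(c,st[i],ce[i].round(),np.median(p,0).round(3),p.min(0).round(3),p.max(0).round(3))
E
```

```text
pics
{'clock': 0.0, 'joints': array([ 1.08440366,  0.43522096,  0.02502158,  1.57408968, -0.01163443,
        1.13398382, -0.07507513]), 'dq': array([ 0.00168779,  0.00013967, -0.00025799, -0.00065952,  0.00126303,
        0.00067522, -0.00154725]), 'joint_efforts': array([-6.45871478e-04, -6.67850733e+01,  9.84454639e-01, -3.14464331e+01,
       -6.06876751e-02,  4.26101417e-02,  1.66374571e-04]), 'position': array([ 0.23376856, -0.57909347,  0.22594965]), 'ee_rot': array([-3.08248782e+00, -5.98721811e-01,  6.65844409e-04]), 'force': array([-0.3135267 , -0.56153023, -0.18667895]), 'ft_torque': array([-0.03406213,  0.03451792,  0.02667719]), 'gripper_force': 0.0, 'width': 0.9974687573598154}
scene [1.28152478 0.1876951  1.06800274] 541.5972142748514
blue [ 342    0  243   70 5165] [423.  38.] [-1.052  0.307 -0.464] [-1.507  0.009 -0.489] [-0.979  1.154 -0.197]
blue [  0  58  17  49 426] [ 5. 83.] [-0.602 -1.495 -0.467] [-1.095 -1.886 -0.747] [ 0.002 -0.948  0.005]
blue [306 218  22  32 327] [316. 233.] [0.481 0.072 0.027] [0.437 0.044 0.003] [0.516 0.102 0.035]
blue [210 230  27  17 
[... 4191 characters left out ...]
] [ 1.507 -0.564 -0.484] [ 1.485 -0.592 -0.516] [ 1.535 -0.546 -0.469]
red [413 200   9  25 118] [417. 212.] [ 0.394 -0.167  0.011] [ 0.379 -0.21   0.002] [ 0.403 -0.127  0.019]
red [342 341  31  40 503] [356. 360.] [0.459 0.29  0.025] [ 0.423  0.251 -0.001] [0.492 0.324 0.033]
red [339 429  14  17 194] [345. 437.] [0.447 0.448 0.018] [0.434 0.434 0.002] [0.46  0.459 0.024]
yellow [380 141  17  13  76] [388. 148.] [ 0.494 -0.287  0.095] [ 0.477 -0.322  0.086] [ 0.514 -0.276  0.106]
yellow [425 203  12  23 116] [432. 214.] [ 0.355 -0.168  0.011] [ 0.345 -0.21  -0.006] [ 0.369 -0.129  0.017]
yellow [302 260  23  35 385] [313. 276.] [0.591 0.103 0.024] [ 0.578  0.056 -0.004] [0.611 0.144 0.034]
```

View pics/scene0.png

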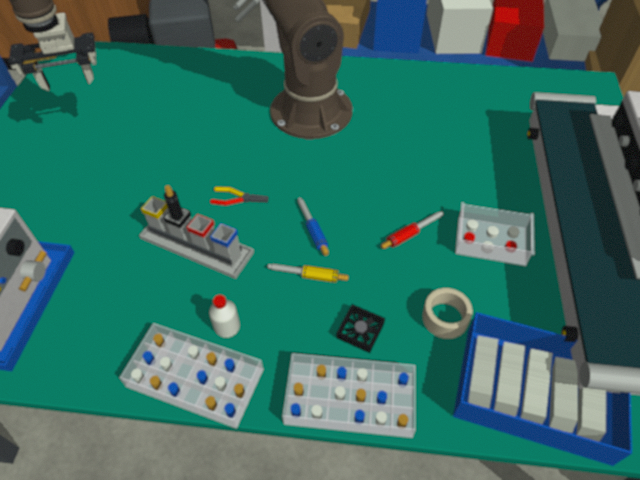

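View pics/side0.png

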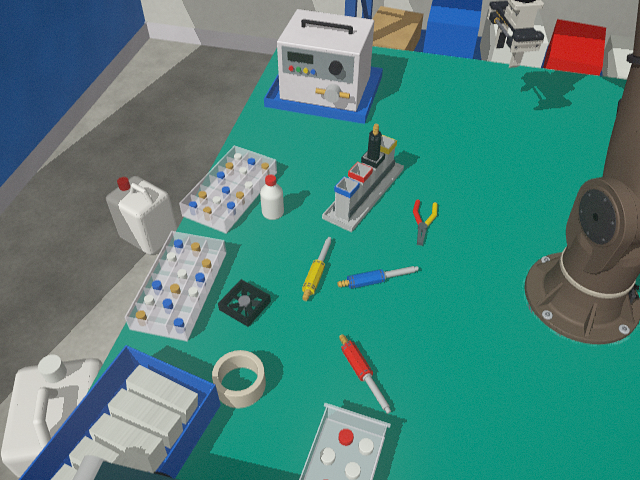

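The scene view shows the sleeves left to right: yellow (155,212), black with the spare (177,216), red (201,228) and blue (225,240). The grips are blue (316,233), red (404,234) and yellow (320,273). The side view agrees. Next I'll get the lance axes and mouth centres.

```bash
cat > m.py <<'E'
from h import *
D=[grab('scene'),grab('side')]; C=[cloud(d) for d in D]
for c,(lo,hi),g in(('blue',(100,125),(.479,.076)),('red',(174,6),(.46,.288)),('yellow',(22,33),(.593,.1))):
    for d,P in zip(D,C):
        H,S,V=cv2.split(cv2.cvtColor(d['img'],cv2.COLOR_RGB2HSV)); m=((H>=lo)&(H<=hi)) if lo<hi else ((H>=lo)|(H<=hi))
        r=np.hypot(P[...,0]-g[0],P[...,1]-g[1]); ok=d['depth']>0
        mg=m&(S>130)&(r<.06)&ok
        p=P[mg&(P[...,2]>.022)][:,:2]
        al=P[(r<.15)&ok&(P[...,2]>.009)&(P[...,2]<.045)][:,:2]
        # axis from grip top, refined with all raised points near it
        q=p
        for _ in range(3):
            x0=q.mean(0); a=np.linalg.svd(q-x0,full_matrices=0)[2][0]
            e=al-x0; q=al[abs(e@[-a[1],a[0]])<.016]
        t=(q-p.mean(0))@a
        if t.max()>-t.min(): a=-a; t=-t
        tg=(P[mg][:,:2]-p.mean(0))@a; ctr=p.mean(0)+a*(tg.max()+tg.min())/2
        print(c,'grip',ctr.round(4),'a',np.degrees(np.arctan2(a[1],a[0])).round(1),'ends',t.min().round(3),t.max().round(3),'griplen',np.ptp(tg).round(3),
          'mid-by-ends',(p.mean(0)+a*((t.min()+.125+t.max()-.065)/2)).round(4))
# sleeve tops: points near z=.103 around the row, per colour collar: min-area rectangle
for d,P in zip(D,C):
    z=P[...,2]; ok=(d['depth']>0)&(P[...,0]>.42)&(P[...,0]<.66)&(P[...,1]<-.05)&(P[...,1]>-.37)
    H,S,V=cv2.split(cv2.cvtColor(d['img'],cv2.COLOR_RGB2HSV))
    row=P[ok&(z>.098)&(z<.108)][:,:2]
    print('row all',cv2.minAreaRect(row.astype(np.float32)),len(row))
    for c,m in(('blue',(H>100)&(H<125)&(S>130)),('red',((H>173)|(H<7))&(S>130)),('yellow',(H>21)&(H<34)&(S>130)),('black',V<60)):
        p=P[ok&m&(z>.094)&(z<.11)][:,:2].astype(np.float32)
        print(c,len(p),cv2.minAreaRect(p))
E
python3 m.py
```

```text
blue grip [0.4757 0.0708] a -153.3 ends -0.142 0.129 griplen 0.084 mid-by-ends [0.4576 0.0617]
blue grip [0.4775 0.0767] a -153.0 ends -0.15 0.126 griplen 0.082 mid-by-ends [0.4616 0.0686]
red grip [0.4561 0.2855] a -48.8 ends -0.127 0.063 griplen 0.084 mid-by-ends [0.4569 0.2846]
red grip [0.4587 0.2864] a -48.7 ends -0.123 0.068 griplen 0.08 mid-by-ends [0.46  0.285]
yellow grip [0.5938 0.1066] a 85.1 ends -0.124 0.064 griplen 0.104 mid-by-ends [0.5928 0.0949]
yellow grip [0.5938 0.1073] a 86.2 ends -0.127 0.064 griplen 0.101 mid-by-ends [0.5932 0.0974]
row all ((0.530667781829834, -0.21924804151058197), (0.23961962759494781, 0.04824896901845932), 70.53311920166016) 694
blue 68 ((0.5768083930015564, -0.12047265470027924), (0.03352278843522072, 0.060109954327344894), 26.929731369018555)
red 74 ((0.5551877021789551, -0.18027755618095398), (0.03233090788125992, 0.06055021658539772), 27.987455368041992)
yellow 78 ((0.5154666900634766, -0.3038935363292694), (0.031923241913318634, 0.056921496987342834), 22.032791137695312)
black 97 ((0.5352134704589844, -0.24196244776248932), (0.030578775331377983, 0.05830509960651398), 24.84490394592285)
row all ((0.5348091721534729, -0.21761584281921387), (0.2429373562335968, 0.047422293573617935), 70.85478210449219) 485
blue 69 ((0.5668808221817017, -0.12393494695425034), (0.044657230377197266, 0.04832438379526138), 71.24006652832031)
red 69 ((0.5462743639945984, -0.18281710147857666), (0.04473380744457245, 0.04624107852578163), 72.53746795654297)
yellow 46 ((0.49111104011535645, -0.30005595088005066), (0.04729590564966202, 0.025033695623278618), 58.41130828857422)
black 94 ((0.5183644890785217, -0.23264077305793762), (0.0585772767663002, 0.0348634347319603), 23.008134841918945)
```

```bash
cat > k.py <<'E'
from h import *
G={'blue':((.4765,.074),27,-1),'red':((.4575,.2855),-48.8,1),'yellow':((.593,.096),85.6,-1)}
AX=-19.3; ROW=np.array([.5327,-.2184]); rd=np.array([.3305,.9438])
M={'blue':ROW+.096*rd,'red':ROW+.032*rd,'yellow':ROW-.096*rd}
def u(a): a=np.radians(a); return np.array([np.cos(a),np.sin(a),0])
Z=np.array([0,0,1.])
def fr(z,y): return np.stack([np.cross(y,z),y,z],1)
def grasp(c,t=25,s=.012,up=0,tz=.0065):
    (x,y),a,sg=G[c]; z=-np.cos(np.radians(t))*Z-np.sin(np.radians(t))*u(a)
    k=(.014-tz)/np.cos(np.radians(t))          # axis point lies k behind the TCP
    p=np.array([x,y,.014])+s*u(a)+k*z+up*Z
    return p,fr(z,u(a+90*sg))
def place(c,h,t=25,s=.012,tz=.0065,az=AX,lean=0):
    """h: grip centre above mouth"""
    sg=G[c][2]; t2=t+lean
    z=np.cos(np.radians(t2))*u(az)-np.sin(np.radians(t2))*Z
    k=(.014-tz)/np.cos(np.radians(t)); m=M[c]
    p=np.array([m[0],m[1],.103+h+s])+k*z
    return p,fr(z,u(az+90*sg))
def go(T):
    s=arm.observe(); p,Q=T; A=R.from_rotvec(s['ee_rot']).as_matrix()
    print('shift cm',((p-s['position'])*100).round(2),'turn deg',np.degrees(R.from_matrix(Q@A.T).as_rotvec()).round(1),
      '| t %.2f'%s['clock'],'q',s['joints'].round(2),'F',s['force'].round(1),'w',round(s['width'],3),'gf',round(s['gripper_force'],1),'pos',s['position'].round(4))
E
python3 -c "
from k import *
go(grasp('blue',up=.20)); go(place('blue',.15))"
```

```text
shift cm [25.02 65.71 -1.98] turn deg [-10.4  22.7   4.9] | t 0.20 q [ 1.08  0.43  0.03  1.57 -0.01  1.13 -0.08] F [-0.3  0.1 -0.2] w 1.002 gf 0.0 pos [ 0.2338 -0.5793  0.2263]
shift cm [33.77 44.9   3.52] turn deg [  1.5 -66.3 -36.7] | t 0.20 q [ 1.08  0.43  0.03  1.57 -0.01  1.13 -0.08] F [-0.3  0.1 -0.2] w 1.002 gf 0.0 pos [ 0.2338 -0.5793  0.2263]
```

Request:
jog_arm([
  [[5, 15, 1], [0, 0, 0], 0.6],
  [[10, 30, 1], [-3, 6, 1], 0.6],
  [[15, 40, 0], [-5, 12, 3], 0.6],
  [[19, 50, 0], [-8, 18, 4], 0.6],
  [[22, 58, -1], [-10, 22, 5], 0.6],
  [[25, 65.7, -2], [-10.4, 22.7, 4.9], 0.6],
  [[25, 65.7, -2], [-10.4, 22.7, 4.9], 0.6],
  [[25, 65.7, -2], [-10.4, 22.7, 4.9], 0.6],
], newtons=40)

```text
clock: 1.2
position: [0.4105, -0.1102, 0.2177]
ee_rot: [2.89, 0.693, -0.639]
force: [0.9, -0.9, 0.3]
width: 0.6
gripper_force: 0.0
```

```bash
python3 -c "
from k import *
go(grasp('blue',up=.20)); go(grasp('blue'))"
```

```text
shift cm [ 7.35 18.81 -1.12] turn deg [0.  0.1 0. ] | t 1.20 q [ 0.13  0.37 -0.21  1.8   0.24  1.4  -1.27] F [ 0.9 -0.9  0.3] w 0.6 gf 0.0 pos [ 0.4105 -0.1102  0.2177]
shift cm [  7.35  18.81 -21.12] turn deg [0.  0.1 0. ] | t 1.20 q [ 0.13  0.37 -0.21  1.8   0.24  1.4  -1.27] F [ 0.9 -0.9  0.3] w 0.6 gf 0.0 pos [ 0.4105 -0.1102  0.2177]
```

Request:
jog_arm([
  [[3, 6, -1], [0, 0, 0], 0.6],
  [[5, 12, -1], [0, 0, 0], 0.6],
  [[7, 18, -3], [0, 0, 0], 0.6],
  [[7.35, 18.8, -7], [0, 0, 0], 0.6],
  [[7.35, 18.8, -11], [0, 0, 0], 0.6],
  [[7.35, 18.8, -11], [0, 0, 0], 0.6],
  [[7.35, 18.8, -11], [0, 0, 0], 0.6],
])

```text
clock: 2.08
position: [0.484, 0.0756, 0.109]
ee_rot: [2.89, 0.692, -0.638]
force: [0.4, 0.6, 0.5]
width: 0.603
gripper_force: 0.0
```

```bash
python3 -c "
from k import *
go(grasp('blue'))
d=grab('wrist'); save(d,'w1.png'); P=cloud(d); hsv=cv2.cvtColor(d['img'],cv2.COLOR_RGB2HSV)
m=(hsv[...,0]>100)&(hsv[...,0]<125)&(hsv[...,1]>130)&(d['depth']>0)
p=P[m&(P[...,2]>.0)&(P[...,2]<.05)]; x0=p[:,:2].mean(0); a=np.linalg.svd(p[:,:2]-x0,full_matrices=0)[2][0]; t=(p[:,:2]-x0)@a
print(len(p),x0,np.degrees(np.arctan2(a[1],a[0])),np.ptp(t),x0+a*(t.max()+t.min())/2,np.percentile(p[:,2],[5,50,95]))"
```

```text
shift cm [ 1.000e-02  2.200e-01 -1.025e+01] turn deg [0.  0.1 0.1] | t 2.08 q [-0.14  0.63 -0.27  1.67  0.2   1.3  -1.59] F [0.4 0.6 0.5] w 0.603 gf 0.0 pos [0.484  0.0756 0.109 ]
3671 [0.48196721 0.07710965] -151.94258113656105 0.10061262094388138 [0.46730561 0.06929509] [0.01743403 0.02666061 0.02890524]
```

View pics/w1.png

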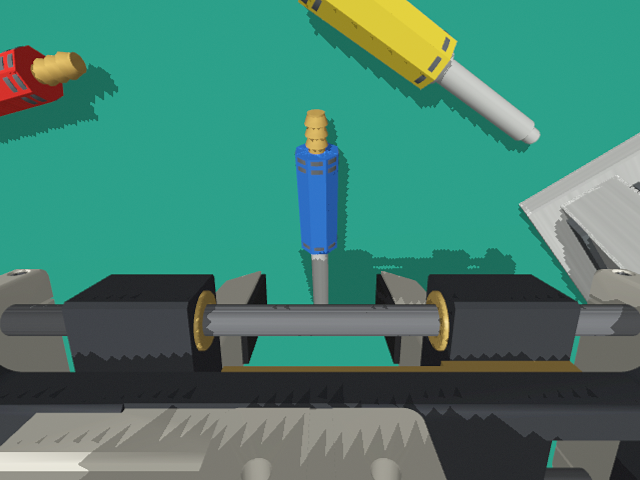

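The wrist view shows the blue lance upright at column 318, midway between the fingers, and aligned. I'll go down and grip it.

Request:
jog_arm([
  [[0, 0.2, -5], [0, 0, 0], 0.6],
  [[0, 0.2, -8.5], [0, 0, 0], 0.6],
  [[0, 0.2, -10.2], [0, 0, 0], 0.6],
  [[0, 0.2, -10.2], [0, 0, 0], 0.6],
  [[0, 0.2, -10.2], [0, 0, 0], 0.0],
  [[0, 0.2, -10.2], [0, 0, 0], 0.0],
  [[0, 0.2, -10.2], [0, 0, 0], 0.0],
  [[0, 0.2, -10.2], [0, 0, 0], 0.0],
], newtons=40)

```text
clock: 3.12
position: [0.4839, 0.0779, 0.0064]
ee_rot: [2.89, 0.693, -0.638]
force: [1.2, 0.7, 5.2]
width: 0.299
gripper_force: 39.9
```

```bash
python3 -c "
from k import *
go(place('blue',.19)); go(place('blue',.03))"
```

```text
shift cm [  8.76 -20.81  29.51] turn deg [  6.2 -91.7 -36.1] | t 3.12 q [-0.15  0.76 -0.25  1.73  0.24  1.12 -1.63] F [1.2 0.7 5.2] w 0.299 gf 39.9 pos [0.4839 0.0779 0.0064]
shift cm [  8.76 -20.81  13.51] turn deg [  6.2 -91.7 -36.1] | t 3.12 q [-0.15  0.76 -0.25  1.73  0.24  1.12 -1.63] F [1.2 0.7 5.2] w 0.299 gf 39.9 pos [0.4839 0.0779 0.0064]
```

Request:
jog_arm([
  [[0, 0, 5], [0, 0, 0], 0.0],
  [[0, 0, 11], [0, 0, 0], 0.0],
  [[0, 0, 17], [0.6, -9, -3.6], 0.0],
  [[0, -2, 22], [1.2, -18, -7.2], 0.0],
  [[1, -4, 26], [1.8, -27, -10.8], 0.0],
  [[2, -6, 28], [2.5, -36.7, -14.4], 0.0],
  [[3, -8, 29.5], [3.1, -45.8, -18], 0.0],
  [[4, -10, 29.5], [3.7, -55, -21.6], 0.0],
])

```text
clock: 4.12
position: [0.524, -0.0228, 0.303]
ee_rot: [2.88, 0.025, 0.762]
force: [1.1, -2.9, -1.2]
width: 0.298
gripper_force: 39.9
```

```bash
python3 -c "
from k import *
go(place('blue',.17))"
```

```text
shift cm [  4.75 -10.74  -2.15] turn deg [  2.5 -36.3 -14.4] | t 4.12 q [-0.03 -0.05 -0.21  2.13  0.45  0.63 -2.1 ] F [ 1.1 -2.9 -1.2] w 0.298 gf 39.9 pos [ 0.524  -0.0228  0.303 ]
```

Request:
jog_arm([
  [[1, -2, 0], [0.6, -9, -3.6], 0.0],
  [[2, -4.5, 0], [1.2, -18, -7.2], 0.0],
  [[3, -7, -1], [1.9, -27, -10.8], 0.0],
  [[4.7, -10.7, -2], [2.5, -36.3, -14.4], 0.0],
  [[4.7, -10.7, -2], [2.5, -36.3, -14.4], 0.0],
  [[4.7, -10.7, -2], [2.5, -36.3, -14.4], 0.0],
])

```text
clock: 4.88
position: [0.5519, -0.1045, 0.3319]
ee_rot: [2.694, -0.238, 1.182]
force: [0.9, 0.1, -0.4]
width: 0.302
gripper_force: 39.9
```

```bash
python3 -c "
from k import *
go(place('blue',.10))"
```

```text
shift cm [  1.97  -2.58 -12.04] turn deg [  1.3 -18.   -5.5] | t 4.88 q [ 0.98 -0.08 -0.98  2.25  0.96  0.23 -2.64] F [ 0.9  0.1 -0.4] w 0.302 gf 39.9 pos [ 0.5519 -0.1045  0.3319]
```

The wrist is nearing its limits (q6, q7), so I'll fit a simple kinematic model to the logged poses and pick a placing posture that is in range.

```bash
cat > kin.py <<'E'
from k import *
import itertools
from scipy.optimize import least_squares
s=arm.observe()
DATA=[([1.0844,.4352,.025,1.574,-.0116,1.134,-.0751],[.2338,-.5791,.226],[-3.0825,-.5987,.0007]),
([.13,.37,-.21,1.8,.24,1.4,-1.27],[.4105,-.1102,.2177],[2.89,.693,-.639]),
([-.14,.63,-.27,1.67,.2,1.3,-1.59],[.484,.0756,.109],[2.89,.692,-.638]),
([-.15,.76,-.25,1.73,.24,1.12,-1.63],[.4839,.0779,.0064],[2.89,.693,-.638]),
([-.03,-.05,-.21,2.13,.45,.63,-2.1],[.524,-.0228,.303],[2.88,.025,.762]),
(s['joints'],s['position'],s['ee_rot'])]
def fk(q,sg,L,off=0):
    r=[R.from_euler('z',sg[0]*q[0]+off),R.from_euler('y',q[1]),R.from_euler('z',sg[1]*q[2]),R.from_euler('y',q[3]),R.from_euler('z',sg[2]*q[4]),R.from_euler('y',q[5]),R.from_euler('z',sg[3]*q[6])]
    A=r[0]*r[1]*r[2]; B=A*r[3]*r[4]; C=B*r[5]
    p=np.array([0,0,L[0]])+A.apply([L[1],0,L[2]])+B.apply([0,0,L[4]])+(A*r[3]).apply([L[3],0,0])+C.apply([L[5],0,L[6]])
    return p,C*r[6]
def fitall():
    best=[]
    for sg in itertools.product((1,-1),repeat=4):
        def f(v):
            o=[]
            for q,p,r in DATA:
                P,Q=fk(q,sg,v[:7],v[7]); Q=Q*R.from_euler('z',v[8])
                o+=list(P-p)+list((Q.inv()*R.from_rotvec(r)).as_rotvec()*.5)
            return o
        for c0 in(0,1.57,-1.57,3.1):
            S=least_squares(f,[.35,0,.4,0,.4,0,.25,0,c0]); best.append((S.cost,sg,S.x))
    return min(best,key=lambda b:b[0])
LO=np.array([-2.62,-.44,-1.27,.08,-1.32,.12,-2.74])+.06; HI=np.array([2.62,2.09,1.32,2.57,4.46,2,2.74])-.06
def ik(T,mod,n=40,q0=None,seed=0):
    _,sg,v=mod; g=np.random.default_rng(seed); out=[]
    def f(q):
        P,Q=fk(q,sg,v[:7],v[7]); Q=Q*R.from_euler('z',v[8])
        return np.r_[P-T[0],.3*(Q.inv()*R.from_matrix(T[1])).as_rotvec()]
    for i in range(n):
        x=np.clip(q0,LO,HI) if (q0 is not None and i==0) else g.uniform(LO,HI)
        S=least_squares(f,x,bounds=(LO,HI)); 
        if S.cost<1e-7: out.append(S.x)
    return out
E
python3 - <<'E'
from kin import *
m=fitall(); print(m[0],m[1],m[2].round(4))
np.save('mod.npy',np.r_[m[1],m[2]])
q0=s['joints']
for c in('blue','red'):
  for t in(25,45):
    for az in(AX,AX-30,AX+30,AX+60):
        for h in(.1,.03):
            o=ik(place(c,h,t=t,az=az),m,n=16,q0=q0)
            if o: b=min(o,key=lambda q:abs(q-q0).max()); print(c,t,az,h,len(o),b.round(2))
            else: print(c,t,az,h,'none')
E
```

```text
0.0016355887089826156 (-1, -1, -1, -1) [ 0.2511 -0.029   0.6179  0.0137  0.4363 -0.0052  0.4007 -0.0701  1.5104]
blue 25 -19.3 0.1 none
blue 25 -19.3 0.03 none
blue 25 -49.3 0.1 6 [-1.19  0.79  1.19  2.39  2.23  0.34  1.31]
blue 25 -49.3 0.03 6 [-1.17  1.09  1.26  2.43  2.99  0.34  0.38]
blue 25 10.7 0.1 none
blue 25 10.7 0.03 none
blue 25 40.7 0.1 9 [ 1.52  0.9  -1.21  2.18 -0.84  0.38  0.54]
blue 25 40.7 0.03 8 [ 1.5   1.09 -1.21  2.21 -0.73  0.22  0.56]
blue 45 -19.3 0.1 5 [-0.82  0.31  1.1   2.38  3.94  0.27  0.53]
blue 45 -19.3 0.03 4 [-0.76  0.64  1.26  2.47  4.03  0.7   0.4 ]
blue 45 -49.3 0.1 4 [ 0.55  0.51 -1.19  2.23  1.46  1.24  2.36]
blue 45 -49.3 0.03 5 [-0.89  0.57  0.91  2.3   1.7   0.18  2.04]
blue 45 10.7 0.1 none
blue 45 10.7 0.03 3 [0.   0.44 0.64 2.4  4.4  0.82 0.87]
blue 45 40.7 0.1 9 [ 1.41  0.65 -1.21  2.08 -0.25  0.46 -0.25]
blue 45 40.7 0.03 9 [ 1.37  0.81 -1.21  2.15  0.07  0.3  -0.48]
red 25 -19.3 0.1 none
red 25 -19.3 0.03 none
red 25 -49.3 0.1 11 [-0.09  0.48 -0.33  2.48  1.88  1.21 -1.37]
red 25 -49.3 0.03 none
red 25 10.7 0.1 6 [ 1.57  0.77 -1.21  2.48  3.58  0.46 -1.06]
red 25 10.7 0.03 none
red 25 40.7 0.1 7 [ 1.51  0.78 -0.94  2.1  -0.92  0.68 -2.46]
red 25 40.7 0.03 7 [ 1.5   0.94 -0.95  2.13 -0.9   0.54 -2.36]
red 45 -19.3 0.1 10 [ 0.76  0.19 -0.58  2.39  2.56  0.24 -1.05]
red 45 -19.3 0.03 9 [ 0.83  0.43 -0.78  2.48  2.51  0.58 -0.98]
red 45 -49.3 0.1 10 [ 0.74  0.46 -1.21  2.28  1.52  1.12 -0.73]
red 45 -49.3 0.03 9 [-0.42  0.42  0.42  2.36  1.9   0.43 -1.18]
red 45 10.7 0.1 none
red 45 10.7 0.03 5 [ 1.42  0.69 -1.2   2.35  2.49  0.18 -0.17]
red 45 40.7 0.1 6 [ 1.01  0.42 -0.34  2.02 -0.9   0.87 -2.64]
red 45 40.7 0.03 7 [ 1.23  0.61 -0.7   2.08 -0.78  0.59 -2.68]
```

```bash
cat > kin2.py <<'E'
from kin import *
# params: base z, base yaw, link offsets after each joint (xyz for 4 links), tool yaw, joint zero offsets q2..q6
def fk(q,sg,v,_=0):
    q=np.asarray(q)+np.r_[0,v[14:19],0]
    z=lambda a:R.from_euler('z',a); y=lambda a:R.from_euler('y',a)
    r1=z(sg[0]*q[0]+v[1]); A=r1*y(q[1])*z(sg[1]*q[2]); B=A*y(q[3]); B2=B*z(sg[2]*q[4]); C=B2*y(q[5]); D=C*z(sg[3]*q[6]+v[13])
    p=np.array([0,0,v[0]])+r1.apply([v[2],v[3],0])+A.apply([v[4],v[5],v[6]])+B.apply([v[7],v[8],0])+B2.apply([v[9],v[10],v[11]])+C.apply([v[12],0,v[19]])
    return p,D
SG=(-1,-1,-1,-1)
def fit(SG,data=DATA,w=.02):
    x0=np.array([.25,-.07,0,0,0,0,.62,0,0,0,0,.44,0,1.51]+[0]*5+[.4])
    def f(v):
        o=[]
        for q,p,r in data:
            P,Q=fk(q,SG,v); o+=list(P-p)+list((Q.inv()*R.from_rotvec(r)).as_rotvec()*.5)
        pr=(v-x0)*w; pr[14:19]*=3; return np.r_[o,pr]
    S=least_squares(f,x0); return S.x,np.array(f(S.x)[:6*len(data)]).reshape(-1,6)
def ik(T,v,n=40,q0=None,seed=0,tol=1e-6):
    g=np.random.default_rng(seed); out=[]
    def f(q):
        P,Q=fk(q,SG,v); return np.r_[P-T[0],.3*(Q.inv()*R.from_matrix(T[1])).as_rotvec()]
    for i in range(n):
        x=np.clip(q0,LO,HI) if (q0 is not None and i==0) else g.uniform(LO,HI)
        S=least_squares(f,x,bounds=(LO,HI))
        if S.cost<tol: out.append(S.x)
    return out
E
python3 - <<'E'
from kin2 import *
res=[]
for sg in itertools.product((1,-1),repeat=4):
    v,r=fit(sg); res.append((np.abs(r).max(),sg,v,r))
res.sort(key=lambda x:x[0])
for x in res[:3]: print(x[0],x[1])
print(res[0][2].round(3)); print(res[0][3].round(3))
E
```

```text
0.003051763169548194 (-1, -1, -1, -1)
0.08106531413093794 (-1, 1, -1, -1)
0.0842906632694641 (-1, -1, 1, -1)
[ 2.730e-01 -2.000e-03  0.000e+00 -3.800e-02 -1.000e-03 -7.000e-03
  5.530e-01 -3.000e-03 -7.000e-03  2.000e-03 -2.000e-03  4.290e-01
 -0.000e+00  1.574e+00 -0.000e+00 -5.000e-03 -0.000e+00  1.000e-03
  2.000e-03  3.680e-01]
[[-0.     0.001 -0.    -0.001 -0.001 -0.   ]
 [-0.002  0.001  0.    -0.001  0.003  0.002]
 [ 0.003  0.003 -0.001  0.001 -0.002  0.   ]
 [-0.001 -0.003  0.001 -0.     0.    -0.003]
 [ 0.001 -0.     0.     0.    -0.002  0.002]
 [-0.     0.    -0.    -0.     0.    -0.   ]]
```

Run:
```python
from kin2 import *
v,_=fit(SG); np.save('mod.npy',v); q0=s['joints']
for c,t in(('blue',25),('blue',33),('red',25),('yellow',25)):
    for az in(AX,AX-30,AX-60,AX-90,AX+90,AX+150,AX+180,AX-150):
        o=ik(place(c,.03,t=25,az=az,lean=t-25),v,n=14,q0=q0); o2=ik(place(c,.12,t=25,az=az,lean=t-25),v,n=14,q0=q0)
        f=lambda o:min(o,key=lambda q:abs(q-q0).max()).round(2) if o else None
        print(c,t,round(az),len(o),f(o),len(o2),f(o2))
```

```text
blue 25 -19 0 None 0 None
blue 25 -49 4 [-1.24  1.15  1.26  2.49  2.94  0.28  0.38] 4 [-1.3   0.76  1.26  2.45  1.93  0.33  1.62]
blue 25 -79 5 [-0.16  0.76 -0.42  1.99  1.26  1.54  1.91] 5 [ 0.15  0.75 -0.89  1.94  1.33  1.86  2.02]
blue 25 -109 4 [-0.01  0.95 -0.55  1.56  1.02  1.89  1.89] 5 [-0.38  0.75  0.06  1.57  0.77  1.67  2.2 ]
blue 25 71 8 [ 1.35  1.2  -1.2   1.71 -0.08  0.93  0.18] 8 [ 1.36  1.04 -1.21  1.68 -0.23  1.01  0.18]
blue 25 131 0 None 0 None
blue 25 161 0 None 0 None
blue 25 -169 0 None 0 None
blue 33 -19 0 None 3 [ 0.36  0.21 -0.5   2.51  2.39  0.67  2.03]
blue 33 -49 4 [-1.18  0.92  1.21  2.45  2.73  0.21  0.75] 4 [-1.29  0.59  1.26  2.39  1.54  0.3   2.15]
blue 33 -79 4 [-0.18  0.66 -0.33  2.    1.18  1.35  2.03] 5 [ 0.02  0.57 -0.61  1.93  1.18  1.55  2.16]
blue 33 -109 4 [-0.09  0.83 -0.36  1.6   0.89  1.67  2.  ] 4 [-0.01  0.74 -0.5   1.55  0.92  1.82  2.07]
blue 33 71 8 [ 1.33  1.12 -1.21  1.72  0.01  0.9   0.06] 8 [ 1.33  0.95 -1.2   1.68 -0.16  1.01  0.1 ]
blue 33 131 7 [ 0.8   1.3  -1.21  1.03  0.29  1.94  0.46] 0 None
blue 33 161 0 None 0 None
blue 33
[... 374 characters left out ...]
1.27  1.02 -0.85  1.64 -0.43  1.11 -2.61] 8 [ 1.28  0.89 -0.86  1.61 -0.5   1.21 -2.67]
red 25 131 0 None 0 None
red 25 161 0 None 0 None
red 25 -169 0 None 0 None
yellow 25 -19 0 None 0 None
yellow 25 -49 0 None 4 [ 0.65  0.41 -0.74  2.51  2.09  1.18  2.03]
yellow 25 -79 5 [-0.37  0.67  0.3   2.28  1.48  0.96  1.82] 5 [ 0.23  0.51 -0.49  2.2   1.46  1.4   2.07]
yellow 25 -109 4 [ 0.12  0.8  -0.3   1.82  1.11  1.57  1.98] 5 [ 0.12  0.67 -0.3   1.79  1.07  1.63  2.12]
yellow 25 71 7 [ 1.43  1.15 -0.97  1.43 -0.2   1.33  0.41] 8 [ 1.5   1.14 -1.2   1.39 -0.1   1.39  0.19]
yellow 25 131 0 None 0 None
yellow 25 161 0 None 0 None
yellow 25 -169 7 [-0.06  1.19  0.7   1.08  0.06  1.94  2.35] 0 None
```

Blue has to wait. With neighbours standing, red can only go in from blue's open side, pointing at about azimuth -90. So I'll lay blue back where it was, place red first, then regrasp blue turned half round.

Run:
```python
from k import *
go(grasp('blue',up=.25))
```

```text
shift cm [-6.78 18.23 -7.54] turn deg [-3.7 74.1 30.3] | t 4.88 q [ 0.98 -0.08 -0.98  2.25  0.96  0.23 -2.64] F [ 0.9  0.1 -0.4] w 0.302 gf 39.9 pos [ 0.5519 -0.1045  0.3319]
```

Request:
jog_arm([
  [[-1, 2, 0], [-0.5, 9.2, 3.8], 0.0],
  [[-2, 4, 0], [-1, 18.5, 7.6], 0.0],
  [[-3, 7, -1], [-1.4, 27.8, 11.4], 0.0],
  [[-4, 10, -1], [-1.9, 37, 15.2], 0.0],
  [[-5, 13, -2], [-2.3, 46.3, 19], 0.0],
  [[-6, 16, -4], [-2.8, 55.6, 22.7], 0.0],
  [[-6.8, 18.2, -6], [-3.2, 64.8, 26.5], 0.0],
  [[-6.8, 18.2, -7.5], [-3.7, 74.1, 30.3], 0.0],
])

```text
clock: 5.88
position: [0.4839, 0.0797, 0.2571]
ee_rot: [2.911, 0.661, -0.557]
force: [0.4, -0.5, -1.1]
width: 0.304
gripper_force: 39.9
```

Run:
```python
from k import *
go(grasp('blue',up=.05)); go(grasp('blue',tz=.008))
```

```text
shift cm [ 1.000e-02 -1.800e-01 -2.006e+01] turn deg [-0.3  3.3  1.1] | t 5.88 q [ 0.25  0.59 -0.92  1.52  0.4   1.64 -1.84] F [ 0.4 -0.5 -1.1] w 0.304 gf 39.9 pos [0.4839 0.0797 0.2571]
shift cm [  0.08  -0.15 -24.91] turn deg [-0.3  3.3  1.1] | t 5.88 q [ 0.25  0.59 -0.92  1.52  0.4   1.64 -1.84] F [ 0.4 -0.5 -1.1] w 0.304 gf 39.9 pos [0.4839 0.0797 0.2571]
```

Request:
jog_arm([
  [[0, -0.2, -6], [-0.3, 3.3, 1.1], 0.0],
  [[0, -0.2, -12], [-0.3, 3.3, 1.1], 0.0],
  [[0, -0.2, -18], [-0.3, 3.3, 1.1], 0.0],
  [[0, -0.2, -22], [-0.3, 3.3, 1.1], 0.0],
  [[0, -0.2, -24], [-0.3, 3.3, 1.1], 0.0],
  [[0.1, -0.2, -24.8], [-0.3, 3.3, 1.1], 0.0],
  [[0.1, -0.2, -24.9], [-0.3, 3.3, 1.1], 0.0],
  [[0.1, -0.2, -24.9], [-0.3, 3.3, 1.1], 0.6],
])

```text
clock: 6.88
position: [0.4862, 0.0763, 0.0097]
ee_rot: [2.894, 0.684, -0.631]
force: [-0.2, -0.5, -0.5]
width: 0.364
gripper_force: 0.0
```

Run:
```python
from k import *
go(grasp('blue')); go(grasp('red',up=.15))
```

```text
shift cm [-0.21  0.16 -0.32] turn deg [0.  0.4 0.4] | t 6.88 q [ 0.18  0.89 -0.79  1.69  0.59  1.29 -1.96] F [-0.2 -0.5 -0.5] w 0.364 gf 0.0 pos [0.4862 0.0763 0.0097]
shift cm [-2.31 20.28 14.68] turn deg [ 55.8 -10.7  97.2] | t 6.88 q [ 0.18  0.89 -0.79  1.69  0.59  1.29 -1.96] F [-0.2 -0.5 -0.5] w 0.364 gf 0.0 pos [0.4862 0.0763 0.0097]
```

Request:
jog_arm([
  [[0, 0, 2], [0, 0, 0], 0.6],
  [[0, 0, 7], [0, 0, 0], 0.6],
  [[-1, 3, 12], [5, -1, 8.8], 0.6],
  [[-1, 6, 15], [10, -2, 17.6], 0.6],
  [[-2, 9, 15], [15, -3, 26.5], 0.6],
  [[-2, 12, 15], [20, -4, 35.3], 0.6],
  [[-2, 16, 15], [25, -5, 44], 0.6],
  [[-2.3, 20, 15], [30, -6, 53], 0.6],
])

```text
clock: 7.88
position: [0.4626, 0.2771, 0.1605]
ee_rot: [-2.201, -1.974, 0.153]
force: [-0.3, 0.6, -0.3]
width: 0.6
gripper_force: 0.0
```

Run:
```python
from k import *
go(grasp('red',up=.12))
```

```text
shift cm [ 0.05  0.2  -3.4 ] turn deg [25.4 -4.3 44.1] | t 7.88 q [ 0.2   0.77 -1.22  1.68  0.55  1.26 -1.23] F [-0.3  0.6 -0.3] w 0.6 gf 0.0 pos [0.4626 0.2771 0.1605]
```

Request:
jog_arm([
  [[0, 0.2, -1], [5, -0.9, 9], 0.6],
  [[0, 0.2, -1], [10, -1.7, 17.6], 0.6],
  [[0, 0.2, -2], [15, -2.6, 26.5], 0.6],
  [[0, 0.2, -3], [20, -3.4, 35.3], 0.6],
  [[0, 0.2, -3.4], [25.4, -4.3, 44.1], 0.6],
  [[0, 0.2, -3.4], [25.4, -4.3, 44.1], 0.6],
  [[0, 0.2, -3.4], [25.4, -4.3, 44.1], 0.6],
])

```text
clock: 8.75
position: [0.4624, 0.2783, 0.1257]
ee_rot: [-1.141, -2.487, -0.243]
force: [-0.6, 1.0, 0.2]
width: 0.601
gripper_force: 0.0
```

Run:
```python
from k import *
go(grasp('red'))
d=grab('wrist'); save(d,'w2.png')
```

```text
shift cm [  0.07   0.08 -11.92] turn deg [ 0.4 -0.1  0.4] | t 8.75 q [ 0.37  0.89 -1.25  1.75  0.45  1.07 -0.23] F [-0.6  1.   0.2] w 0.601 gf 0.0 pos [0.4624 0.2783 0.1257]
```

View pics/w2.png

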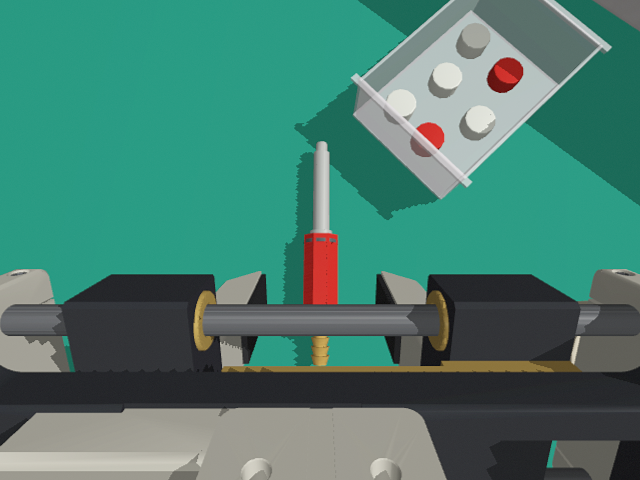

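Red is centred at column 321 with its nozzle pointing away. I'll go down and grip it.

Request:
jog_arm([
  [[0, 0, -5], [0, 0, 0], 0.6],
  [[0, 0, -9.5], [0, 0, 0], 0.6],
  [[0.1, 0.1, -11.9], [0.4, 0, 0.4], 0.6],
  [[0.1, 0.1, -11.9], [0.4, 0, 0.4], 0.6],
  [[0.1, 0.1, -11.9], [0.4, 0, 0.4], 0.0],
  [[0.1, 0.1, -11.9], [0.4, 0, 0.4], 0.0],
  [[0.1, 0.1, -11.9], [0.4, 0, 0.4], 0.0],
], newtons=40)

```text
clock: 9.68
position: [0.4636, 0.2789, 0.0058]
ee_rot: [-1.125, -2.489, -0.251]
force: [-2.0, -1.1, 0.7]
width: 0.321
gripper_force: 0.6
```

```bash
cat > plan.py <<'E'
from kin2 import *
v=np.load('mod.npy')
def step(q,T):
    f=lambda x:np.r_[5*(fk(x,SG,v)[0]-T[0]),2*(fk(x,SG,v)[1].inv()*R.from_matrix(T[1])).as_rotvec(),.02*(x-q)]
    S=least_squares(f,np.clip(q,LO+.001,HI-.001),bounds=(LO,HI)); P,Q=fk(S.x,SG,v)
    return S.x,np.linalg.norm(P-T[0]),np.degrees((Q.inv()*R.from_matrix(T[1])).magnitude())
def sim(T,n=14,q=None,A=None,mid=None,show=True):
    st=arm.observe(); q=st['joints'] if q is None else q
    p0,R0=A if A else (st['position'],R.from_rotvec(st['ee_rot']).as_matrix())
    rv=R.from_matrix(T[1]@R0.T).as_rotvec(); w=[]
    for i in range(1,n+1):
        f=i/n; p=p0+f*(T[0]-p0)
        q,e,g=step(q,(p,R.from_rotvec(f*rv).as_matrix()@R0)); w.append((e,g))
    if show: print('end q',q.round(2),'err mm/deg max',(np.max(w,0)*[1000,1]).round(1),'last',(np.array(w[-1])*[1000,1]).round(1),'margin',np.minimum(q-LO,HI-q).round(2))
    return q
E
python3 - <<'E'
from plan import *
for az in(-60,-79,-90,-109):
    T=place('red',.19,az=az); go(T); q=sim((grasp('red',up=.25))); q=sim(T,q=q,A=grasp('red',up=.25)); sim(place('red',.03,az=az),q=q,A=T)
E
```

```text
shift cm [  8.35 -47.36  29.57] turn deg [-73.3 -52.6  -8.9] | t 9.68 q [ 0.32  1.02 -1.12  1.82  0.58  0.9  -0.24] F [-2.  -1.1  0.7] w 0.321 gf 0.6 pos [0.4636 0.2789 0.0058]
end q [ 0.37  0.68 -1.21  1.61  0.2   1.25 -0.09] err mm/deg max [0. 0.] last [0. 0.] margin [2.19 1.06 0.   0.9  1.46 0.69 2.59]
end q [ 0.27  0.37 -0.79  2.23  1.49  1.41 -0.9 ] err mm/deg max [0. 0.] last [0. 0.] margin [2.29 0.75 0.42 0.28 2.75 0.53 1.78]
end q [ 0.15  0.74 -0.69  2.33  1.68  1.55 -1.32] err mm/deg max [0. 0.] last [0. 0.] margin [2.41 1.12 0.52 0.18 2.72 0.39 1.36]
shift cm [  8.11 -47.45  29.57] turn deg [-81.7 -40.1 -23.8] | t 9.68 q [ 0.32  1.02 -1.12  1.82  0.58  0.9  -0.24] F [-2.  -1.1  0.7] w 0.321 gf 0.6 pos [0.4636 0.2789 0.0058]
end q [ 0.37  0.68 -1.21  1.61  0.2   1.25 -0.09] err mm/deg max [0. 0.] last [0. 0.] margin [2.19 1.06 0.   0.9  1.46 0.69 2.59]
end q [ 0.12  0.49 -0.66  2.    1.27  1.64 -0.94] err mm/deg max [0. 0.] last [0. 0.] margin [2.44 0.87 0.55 0.51 2.53 0.3  1.74]
end q [ 0.06  0.78 -0.6   2.08  1.39  1.6  -1.27] err mm/deg max [0. 0.] last [0. 0.] margin [2.
[... 467 characters left out ...]
72]
end q [ 0.03  0.81 -0.54  1.93  1.25  1.65 -1.25] err mm/deg max [0. 0.] last [0. 0.] margin [2.53 1.19 0.67 0.58 2.51 0.29 1.43]
shift cm [  7.73 -47.42  29.57] turn deg [-91.8 -18.2 -47. ] | t 9.68 q [ 0.32  1.02 -1.12  1.82  0.58  0.9  -0.24] F [-2.  -1.1  0.7] w 0.321 gf 0.6 pos [0.4636 0.2789 0.0058]
end q [ 0.37  0.68 -1.21  1.61  0.2   1.25 -0.09] err mm/deg max [0. 0.] last [0. 0.] margin [2.19 1.06 0.   0.9  1.46 0.69 2.59]
end q [ 0.04  0.68 -0.49  1.6   1.01  1.92 -0.99] err mm/deg max [0. 0.] last [0. 0.] margin [2.52 1.06 0.72 0.91 2.27 0.02 1.69]
end q [ 0.03  0.89 -0.46  1.67  1.04  1.77 -1.22] err mm/deg max [0. 0.] last [0. 0.] margin [2.53 1.14 0.75 0.84 2.3  0.17 1.46]
```

Request:
jog_arm([
  [[0, 0, 0], [0, 0, 0], 0.0],
  [[0, 0, 0], [0, 0, 0], 0.0],
  [[0, 0, 5], [0, 0, 0], 0.0],
  [[0, -1, 11], [0, 0, 0], 0.0],
  [[1, -4, 16.5], [-8, -4, -2.4], 0.0],
  [[2, -8, 21], [-16.5, -8, -4.8], 0.0],
  [[3, -12, 25], [-25, -12, -7], 0.0],
  [[4, -17, 28], [-33, -16, -9.5], 0.0],
])

```text
clock: 10.68
position: [0.5036, 0.109, 0.288]
ee_rot: [1.504, 2.609, -0.29]
force: [0.5, -0.4, -3.9]
width: 0.298
gripper_force: 40.0
```

Run:
```python
from plan import *
T=place('red',.19,az=-79); go(T); sim(T)
```

```text
shift cm [  4.12 -30.46   1.35] turn deg [-48.5 -23.9 -14.2] | t 10.68 q [ 0.31  0.46 -1.11  1.65  0.58  1.47 -0.37] F [ 0.5 -0.4 -3.9] w 0.298 gf 40.0 pos [0.5036 0.109  0.288 ]
end q [ 0.17  0.51 -0.73  1.99  1.29  1.67 -0.94] err mm/deg max [0. 0.] last [0. 0.] margin [2.39 0.89 0.48 0.52 2.55 0.27 1.74]
```

Request:
jog_arm([
  [[0.7, -5, 1], [-8, -4, -2.4], 0.0],
  [[1.4, -10, 1.4], [-16, -8, -4.7], 0.0],
  [[2.1, -15, 1.4], [-24, -12, -7], 0.0],
  [[2.8, -20, 1.4], [-32, -16, -9.5], 0.0],
  [[3.5, -25, 1.4], [-40, -20, -12], 0.0],
  [[4.1, -30.5, 1.4], [-48.5, -23.9, -14.2], 0.0],
  [[4.1, -30.5, 1.4], [-48.5, -23.9, -14.2], 0.0],
  [[4.1, -30.5, 1.4], [-48.5, -23.9, -14.2], 0.0],
])

```text
clock: 11.68
position: [0.5446, -0.1953, 0.2987]
ee_rot: [1.353, 1.642, -0.858]
force: [-0.4, 1.2, -2.0]
width: 0.308
gripper_force: 40.0
```

```bash
cat > chk.py <<'E'
import sys
from k import *
c=sys.argv[1]; rng={'blue':(100,125),'red':(174,6),'yellow':(22,33)}[c]; m=M[c]
# held/standing lance: coloured points above the collar, per camera, sliced by height
for n in('scene','side'):
    d=grab(n); save(d,sys.argv[2]+n+'.png'); P=cloud(d); H,S,V=cv2.split(cv2.cvtColor(d['img'],cv2.COLOR_RGB2HSV)); lo,hi=rng
    k=((H>=lo)&(H<=hi)) if lo<hi else ((H>=lo)|(H<=hi))
    k=k&(S>130)&(d['depth']>0)&(np.hypot(P[...,0]-m[0],P[...,1]-m[1])<.06)&(P[...,2]>.112)
    p=P[k]; 
    if len(p)<20: print(n,'few',len(p)); continue
    vd=d['o'][:2]-p[:,:2].mean(0); vd/=np.linalg.norm(vd)
    for a,b in((0,50),(50,100)):
        za,zb=np.percentile(p[:,2],[a,b]); s=p[(p[:,2]>=za)&(p[:,2]<=zb)]
        print(n,len(s),'z',s[:,2].mean().round(3),'axis rel mouth mm',((s[:,:2].mean(0)-.0125*vd-m)*1000).round(1))
    print('z range',np.percentile(p[:,2],[1,99]).round(3))
E
python3 chk.py red c1; python3 -c "
from plan import *
go(place('red',.12,az=-79)); go(place('red',.19,az=-79))"
```

```text
scene 130 z 0.267 axis rel mouth mm [-3.  -2.2]
scene 130 z 0.325 axis rel mouth mm [-5.8 -1.6]
z range [0.251 0.332]
side few 10
shift cm [-0.02 -0.07 -6.81] turn deg [-0.4 -0.1  0.1] | t 11.78 q [ 0.16  0.51 -0.71  1.99  1.28  1.66 -0.94] F [ 0.  -0.2 -2.5] w 0.299 gf 40.0 pos [ 0.5449 -0.1949  0.2996]
shift cm [-0.02 -0.07  0.19] turn deg [-0.4 -0.1  0.1] | t 11.78 q [ 0.16  0.51 -0.71  1.99  1.28  1.66 -0.94] F [ 0.  -0.2 -2.5] w 0.299 gf 40.0 pos [ 0.5449 -0.1949  0.2996]
```

Request:
jog_arm([
  [[0, 0, -3], [0, 0, 0], 0.0],
  [[0, -0.1, -6], [-0.4, 0, 0], 0.0],
  [[0, -0.1, -9], [-0.4, 0, 0], 0.0],
  [[0, -0.1, -11], [-0.4, 0, 0], 0.0],
  [[0, -0.1, -12], [-0.4, 0, 0], 0.0],
  [[0, -0.1, -12.4], [-0.4, 0, 0], 0.0],
  [[0, -0.1, -12.4], [-0.4, 0, 0], 0.0],
])

```text
clock: 12.65
position: [0.5447, -0.1969, 0.1759]
ee_rot: [1.349, 1.635, -0.864]
force: [0.9, 0.1, -1.8]
width: 0.296
gripper_force: 40.0
```

```bash
python3 chk.py red c2; python3 -c "
from plan import *
go(place('red',.03,az=-79)); 
a=cv2.imread('pics/c2scene.png')[150:290,110:310]; b=cv2.imread('pics/c2side.png')[80:220,270:470]
cv2.imwrite('pics/v2.png',cv2.resize(np.hstack([a,b]),(800,280),interpolation=cv2.INTER_CUBIC))"
```

```text
scene 99 z 0.151 axis rel mouth mm [-3.4 -5. ]
scene 99 z 0.204 axis rel mouth mm [-5.4 -3.8]
z range [0.129 0.21 ]
side 10 z 0.203 axis rel mouth mm [ 16.1 -12.9]
side 10 z 0.219 axis rel mouth mm [10.5 11.3]
z range [0.193 0.239]
shift cm [ 0.    0.14 -3.46] turn deg [ 0.1 -0.1  0.2] | t 12.75 q [ 0.1   0.73 -0.66  2.07  1.37  1.64 -1.21] F [ 0.6  0.4 -2. ] w 0.3 gf 40.0 pos [ 0.5447 -0.197   0.1761]
```

View pics/v2.png

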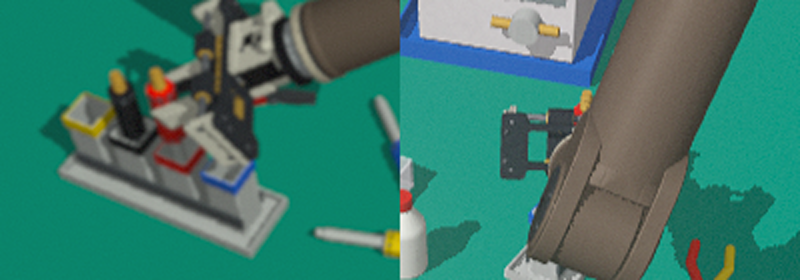

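The picture (scene half, about (165,130)) shows the red lance already in the red sleeve. I'll lower it slowly to the bottom.

Request:
jog_arm([
  [[0.1, 0.15, -1], [0, 0, 0], 0.0],
  [[0.1, 0.15, -2], [0, 0, 0], 0.0],
  [[0.1, 0.15, -2.7], [0, 0, 0], 0.0],
  [[0.1, 0.15, -3.2], [0, 0, 0], 0.0],
  [[0.1, 0.15, -3.4], [0, 0, 0], 0.0],
  [[0.1, 0.15, -3.4], [0, 0, 0], 0.0],
])

```text
clock: 13.5
position: [0.5454, -0.1956, 0.1413]
ee_rot: [1.348, 1.635, -0.865]
force: [-0.0, 0.3, -1.5]
width: 0.3
gripper_force: 40.0
```

```bash
python3 -c "
from plan import *
go(place('red',.028,az=-79))"
```

```text
shift cm [-0.07  0.   -0.18] turn deg [ 0.1 -0.2  0.2] | t 13.50 q [ 0.08  0.79 -0.64  2.07  1.39  1.64 -1.28] F [-0.   0.3 -1.5] w 0.3 gf 40.0 pos [ 0.5454 -0.1956  0.1413]
```

Request:
jog_arm([
  [[0, 0, -0.15], [0, 0, 0], 0.0],
  [[0, 0, -0.2], [0, 0, 0], 0.0],
  [[0, 0, -0.2], [0, 0, 0], 0.46],
  [[0, 0, -0.2], [0, 0, 0], 0.46],
  [[-0.4, 1.8, 0.7], [0, 0, 0], 0.46],
  [[-0.9, 4.4, 2], [0, 0, 0], 0.46],
  [[-1.4, 7, 3.5], [0, 0, 0], 0.6],
  [[-2, 9, 7], [0, 0, 0], 0.6],
])

```text
clock: 14.5
position: [0.5248, -0.1032, 0.2113]
ee_rot: [1.347, 1.638, -0.865]
force: [1.3, 0.3, 0.8]
width: 0.594
gripper_force: 0.0
```

```bash
sed -i "s/'blue':((.4765,.074),27,-1)/'blue':((.4765,.074),27,1)/" k.py; python3 chk.py red c3; python3 m.py | grep -E 'blue grip'
python3 - <<'E'
from plan import *
T=grasp('blue',up=.15); go(T); q=sim(T)
for az in(-60,-79,-100):
    T2=place('blue',.19,az=az); q2=sim(T2,q=q,A=T); sim(place('blue',.03,az=az),q=q2,A=T2)
E
```

```text
scene 137 z 0.131 axis rel mouth mm [-2.6 -1.7]
scene 137 z 0.164 axis rel mouth mm [-3.7 -2.1]
z range [0.113 0.175]
side 31 z 0.165 axis rel mouth mm [ 7.5 -6. ]
side 31 z 0.171 axis rel mouth mm [ 4.3 -5.6]
z range [0.148 0.174]
blue grip [0.4783 0.0696] a -153.7 ends -0.143 0.128 griplen 0.083 mid-by-ends [0.46   0.0606]
blue grip [0.4785 0.0745] a -153.2 ends -0.145 0.125 griplen 0.085 mid-by-ends [0.4622 0.0663]
shift cm [-4.15 18.2  -5.55] turn deg [44.5 91.  80.8] | t 14.70 q [-0.04  0.69 -0.72  2.01  1.21  1.75 -1.22] F [0.9 0.8 0.2] w 0.595 gf 0.0 pos [ 0.5256 -0.1042  0.212 ]
end q [ 0.36  0.89 -1.21  1.59  0.65  1.67  1.07] err mm/deg max [0. 0.] last [0. 0.] margin [2.2  1.14 0.   0.92 1.91 0.27 1.61]
end q [ 0.19  0.45 -0.87  2.14  1.44  1.55 -0.91] err mm/deg max [0. 0.] last [0. 0.] margin [2.37 0.83 0.34 0.37 2.7  0.39 1.77]
end q [ 0.07  0.78 -0.75  2.24  1.59  1.63 -1.29] err mm/deg max [0. 0.] last [0. 0.] margin [2.49 1.16 0.46 0.27 2.81 0.31 1.39]
end q [ 0.04  0.56 -0.7   1.9   1.24  1.74 -0.95] err mm/deg max [0. 0.] last [0. 0.] margin [2.52 0.94 0.51 0.61 2.5  0.2  1.73]
end q [-0.02  0.82 -0.63  1.98  1.33  1.68 -1.26] err mm/deg max [0. 0.] last [0. 0.] margin [2.54 1.2  0.58 0.53 2.59 0.26 1.42]
end q [-0.05  0.67 -0.53  1.62  1.05  1.91 -0.99] err mm/deg max [0. 0.] last [0. 0.] margin [2.51 1.05 0.68 0.89 2.31 0.03 1.69]
end q [-0.07  0.89 -0.5   1.69  1.08  1.77 -1.22] err mm/deg max [0. 0.] last [0. 0.] margin [2.49 1.14 0.71 0.82 2.34 0.17 1.46]m.py:13: RuntimeWarning: Mean of empty slice.
  x0=q.mean(0); a=np.linalg.svd(q-x0,full_matrices=0)[2][0]
  ret = um.true_divide(
Traceback (most recent call last):
  File "m.py", line 13, in <module>
    x0=q.mean(0); a=np.linalg.svd(q-x0,full_matrices=0)[2][0]
                    ~~~~~~~~~~~~~~~~~~~~~~~~~~~~~~~~~~~~~~^^^
IndexError: index 0 is out of bounds for axis 0 with size 0
```

Request:
jog_arm([
  [[-0.5, 2, 2], [3.4, 7, 6.2], 0.6],
  [[-1, 4, 4], [6.8, 14, 12.4], 0.6],
  [[-1.5, 6, 5], [10.3, 21, 18.6], 0.6],
  [[-2, 8, 5], [13.7, 28, 24.9], 0.6],
  [[-2.5, 10, 5], [17.1, 35, 31], 0.6],
  [[-3, 12, 4], [20.5, 42, 37.3], 0.6],
  [[-3, 14, 3], [24, 49, 43.5], 0.6],
  [[-3.5, 16, 2], [27.4, 56, 49.7], 0.6],
])

```text
clock: 15.7
position: [0.49, 0.0542, 0.2306]
ee_rot: [0.265, 2.987, -0.6]
force: [0.4, 0.3, -0.6]
width: 0.599
gripper_force: 0.0
```

```bash
sed -i "s/'blue':((.4765,.074),27,1)/'blue':((.478,.0725),26.7,1)/" k.py
python3 - <<'E'
from plan import *
T=grasp('blue',up=.10); go(T); q=sim(T)
E
```

```text
shift cm [ -0.44   2.22 -12.41] turn deg [17.3 34.7 30.6] | t 15.70 q [ 0.33  0.55 -1.19  1.82  0.8   1.49  0.3 ] F [ 0.4  0.3 -0.6] w 0.599 gf 0.0 pos [0.49   0.0542 0.2306]
end q [ 0.36  0.97 -1.21  1.62  0.71  1.62  1.03] err mm/deg max [0. 0.] last [0. 0.] margin [2.2  1.06 0.   0.89 1.97 0.32 1.65]
```

Request:
jog_arm([
  [[-0.1, 0.5, -2], [3.5, 7, 6], 0.6],
  [[-0.2, 1, -4], [7, 14, 12], 0.6],
  [[-0.3, 1.5, -7], [10.5, 21, 18.5], 0.6],
  [[-0.4, 2, -9], [14, 28, 24.5], 0.6],
  [[-0.4, 2.2, -12.4], [17.3, 34.7, 30.6], 0.6],
  [[-0.4, 2.2, -12.4], [17.3, 34.7, 30.6], 0.6],
  [[-0.4, 2.2, -12.4], [17.3, 34.7, 30.6], 0.6],
])

```text
clock: 16.58
position: [0.486, 0.0769, 0.1081]
ee_rot: [0.621, -2.648, 0.141]
force: [-0.5, 0.8, 0.3]
width: 0.598
gripper_force: 0.0
```

Run:
```python
from plan import *
go(grasp('blue')); d=grab('wrist'); P=cloud(d); hsv=cv2.cvtColor(d['img'],cv2.COLOR_RGB2HSV)
m=((hsv[...,0]>100)&(hsv[...,0]<125)&(hsv[...,1]>130)&(d['depth']>0)&(P[...,2]<.05)).astype(np.uint8)
r=cv2.minAreaRect(cv2.findNonZero(m)); print(r,m.sum(),'finger midline col ~320')
```

```text
shift cm [ -0.04  -0.06 -10.16] turn deg [0.1 0.4 0.2] | t 16.57 q [ 0.36  0.95 -1.2   1.63  0.7   1.61  1.03] F [-0.5  0.8  0.3] w 0.598 gf 0.0 pos [0.486  0.0769 0.1081]
((320.0, 283.0), (108.0, 36.0), 90.0) 2605 finger midline col ~320
```

Blue is centred at column 320 and aligned. Down, grip and lift.

Request:
jog_arm([
  [[0, 0, -5], [0, 0, 0], 0.6],
  [[0, 0, -8.5], [0, 0, 0], 0.6],
  [[0, -0.1, -10.1], [0, 0.4, 0], 0.6],
  [[0, -0.1, -10.1], [0, 0.4, 0], 0.4],
  [[0, -0.1, -10.1], [0, 0.4, 0], 0.0],
  [[0, -0.1, -10.1], [0, 0.4, 0], 0.0],
  [[0, -0.1, -10.1], [0, 0.4, 0], 0.0],
  [[0, -0.1, -10.1], [0, 0.4, 0], 0.0],
], newtons=40)

```text
clock: 17.62
position: [0.487, 0.0758, 0.0075]
ee_rot: [0.622, -2.641, 0.138]
force: [1.1, -0.4, 7.9]
width: 0.295
gripper_force: 40.0
```

Run:
```python
from plan import *
for az in(-70,-79):
    U=grasp('blue',up=.22); q=sim(U); T=place('blue',.19,az=az); go(T); q2=sim(T,q=q,A=U); sim(place('blue',.03,az=az),q=q2,A=T)
```

```text
end q [ 0.36  0.8  -1.21  1.51  0.57  1.76  1.13] err mm/deg max [0. 0.] last [0. 0.] margin [2.2  1.18 0.   1.   1.83 0.18 1.55]
shift cm [  8.   -21.06  29.4 ] turn deg [-36.8 -92.2 -74. ] | t 17.62 q [ 0.33  1.07 -1.12  1.67  0.81  1.49  0.99] F [ 1.1 -0.4  7.9] w 0.295 gf 40.0 pos [0.487  0.0758 0.0075]
end q [ 0.09  0.51 -0.76  2.02  1.32  1.65 -0.93] err mm/deg max [0. 0.] last [0. 0.] margin [2.47 0.89 0.45 0.49 2.58 0.29 1.75]
end q [ 0.01  0.79 -0.68  2.11  1.44  1.64 -1.27] err mm/deg max [0. 0.] last [0. 0.] margin [2.55 1.17 0.53 0.4  2.7  0.3  1.41]
end q [ 0.36  0.8  -1.21  1.51  0.57  1.76  1.13] err mm/deg max [0. 0.] last [0. 0.] margin [2.2  1.18 0.   1.   1.83 0.18 1.55]
shift cm [  7.89 -21.1   29.4 ] turn deg [-44.7 -90.8 -80.5] | t 17.62 q [ 0.33  1.07 -1.12  1.67  0.81  1.49  0.99] F [ 1.1 -0.4  7.9] w 0.295 gf 40.0 pos [0.487  0.0758 0.0075]
end q [ 0.03  0.56 -0.69  1.9   1.23  1.73 -0.95] err mm/deg max [0. 0.] last [0. 0.] margin [2.53 0.94 0.52 0.61 2.49 0.21 1.73]
end q [-0.03  0.82 -0.62  1.98  1.32  1.67 -1.26] err mm/deg max [0. 0.] last [0. 0.] margin [2.53 1.2  0.59 0.53 2.58 0.27 1.42]
```

Request:
jog_arm([
  [[0, 0, 5], [0, 0, 0], 0.0],
  [[0, 0, 11], [0, 0, 0], 0.0],
  [[0, 0, 17], [-3.5, -7, -6.2], 0.0],
  [[0, 1, 22], [-7, -14, -12.4], 0.0],
  [[0, 1, 26], [-10.5, -21, -18.6], 0.0],
  [[1, 1, 29], [-13.8, -28, -24.8], 0.0],
  [[2, 0, 30], [-17.2, -35, -31], 0.0],
  [[3, -2, 30], [-20.6, -42, -37.2], 0.0],
])

```text
clock: 18.62
position: [0.5165, 0.0564, 0.3081]
ee_rot: [0.46, 2.835, -0.648]
force: [-0.9, -0.1, -2.3]
width: 0.299
gripper_force: 40.0
```

Run:
```python
from plan import *
T=place('blue',.19,az=-79); go(T); sim(T)
```

```text
shift cm [  4.93 -19.16  -0.66] turn deg [-24.  -48.4 -43.4] | t 18.62 q [ 0.23  0.43 -1.06  1.71  0.77  1.56  0.26] F [-0.9 -0.1 -2.3] w 0.299 gf 40.0 pos [0.5165 0.0564 0.3081]
end q [ 0.02  0.55 -0.67  1.9   1.23  1.72 -0.95] err mm/deg max [0. 0.] last [0. 0.] margin [2.54 0.93 0.54 0.61 2.49 0.22 1.73]
```

Request:
jog_arm([
  [[0.5, -1, 1], [-3.5, -7, -6.3], 0.0],
  [[1, -3, 2], [-7, -14, -12.5], 0.0],
  [[1.5, -6, 2], [-10.5, -21, -18.8], 0.0],
  [[2, -9, 2], [-14, -28, -25], 0.0],
  [[3, -12, 1], [-17.5, -35, -31.4], 0.0],
  [[4, -16, 0], [-21, -42, -37.7], 0.0],
  [[4.9, -19.1, -0.7], [-24, -48.4, -43.4], 0.0],
  [[4.9, -19.1, -0.7], [-24, -48.4, -43.4], 0.0],
])

```text
clock: 19.62
position: [0.5649, -0.1373, 0.2976]
ee_rot: [1.351, 1.642, -0.865]
force: [0.0, 0.2, -0.1]
width: 0.302
gripper_force: 40.0
```

```bash
python3 chk.py blue c4
python3 - <<'E'
from plan import *
T=place('blue',.07,az=-79); go(T); sim(T)
E
```

```text
scene 136 z 0.271 axis rel mouth mm [-3.8 -7.1]
scene 136 z 0.325 axis rel mouth mm [-5.9 -5.8]
z range [0.252 0.331]
side few 13
shift cm [  0.06  -0.03 -11.75] turn deg [-0.4 -0.4 -0.1] | t 19.73 q [ 0.01  0.55 -0.66  1.9   1.22  1.71 -0.94] F [-0.4  0.5 -1.7] w 0.303 gf 40.0 pos [ 0.5653 -0.1349  0.299 ]
end q [-0.04  0.74 -0.61  1.98  1.29  1.66 -1.18] err mm/deg max [0. 0.] last [0. 0.] margin [2.52 1.12 0.6  0.53 2.55 0.28 1.5 ]
```

Request:
jog_arm([
  [[0.1, 0, -3], [0, 0, 0], 0.0],
  [[0.1, 0, -6], [-0.4, -0.4, 0], 0.0],
  [[0.1, 0, -9], [-0.4, -0.4, 0], 0.0],
  [[0.1, 0, -11], [-0.4, -0.4, 0], 0.0],
  [[0.1, 0, -12], [-0.4, -0.4, 0], 0.0],
  [[0.1, 0, -12.4], [-0.4, -0.4, 0], 0.0],
  [[0.1, 0, -12.4], [-0.4, -0.4, 0], 0.0],
])

```text
clock: 20.6
position: [0.5666, -0.1353, 0.1759]
ee_rot: [1.347, 1.633, -0.858]
force: [-0.0, 0.8, -1.3]
width: 0.3
gripper_force: 40.0
```

```bash
python3 chk.py blue c5
python3 - <<'E'
from plan import *
T=place('blue',.028,az=-79); go(T)
E
```

```text
scene 105 z 0.157 axis rel mouth mm [-2.5 -4.8]
scene 105 z 0.205 axis rel mouth mm [-5.1 -4.9]
z range [0.132 0.21 ]
side 12 z 0.203 axis rel mouth mm [15.8 -7.8]
side 12 z 0.207 axis rel mouth mm [15.4 -9.6]
z range [0.19  0.209]
shift cm [-0.08  0.03 -3.66] turn deg [ 0.1  0.1 -0. ] | t 20.70 q [-0.04  0.75 -0.61  1.97  1.29  1.66 -1.2 ] F [ 0.3  0.4 -2.3] w 0.302 gf 40.0 pos [ 0.5666 -0.1354  0.1761]
```

Same readings as red gave when it was in its sleeve. Now down to the bottom, release and back out.

Request:
jog_arm([
  [[0, 0.1, -1], [0, 0, 0], 0.0],
  [[0, 0.1, -2], [0, 0, 0], 0.0],
  [[0, 0.1, -2.8], [0, 0, 0], 0.0],
  [[0, 0.1, -3.3], [0, 0, 0], 0.0],
  [[0, 0.1, -3.6], [0, 0, 0], 0.0],
  [[0, 0.1, -3.65], [0, 0, 0], 0.0],
])

```text
clock: 21.45
position: [0.5665, -0.1352, 0.1403]
ee_rot: [1.346, 1.63, -0.861]
force: [-1.4, 1.4, 8.9]
width: 0.301
gripper_force: 40.0
```

Request:
jog_arm([
  [[0, 0, 0], [0, 0, 0], 0.0],
  [[0, 0, 0], [0, 0, 0], 0.46],
  [[0, 0, 0], [0, 0, 0], 0.46],
  [[-0.4, 1.8, 0.9], [0, 0, 0], 0.46],
  [[-0.9, 4.4, 2.2], [0, 0, 0], 0.46],
  [[-1.4, 7, 3.7], [0, 0, 0], 0.6],
  [[-2, 10, 8], [0, 0, 0], 0.6],
  [[-2, 12, 13], [0, 0, 0], 0.6],
])

```text
clock: 22.45
position: [0.5456, -0.0116, 0.2699]
ee_rot: [1.344, 1.637, -0.858]
force: [0.4, 0.2, 0.9]
width: 0.602
gripper_force: 0.0
```

```bash
python3 chk.py blue c6; python3 chk.py red c6; python3 m.py 2>/dev/null| grep -E 'yellow grip'
python3 - <<'E'
from plan import *
for sg in(-1,1):
  G['yellow']=((.593,.096),85.6,sg)
  T=grasp('yellow',up=.12); go(T); q=sim(T); U=grasp('yellow',up=.25); q=sim(U,q=q,A=T)
  for az in(71,50,90,-50,-30,-19):
    T2=place('yellow',.19,az=az); print(sg,az); q2=sim(T2,q=q,A=U); sim(place('yellow',.03,az=az),q=q2,A=T2)
E
```

```text
scene 140 z 0.13 axis rel mouth mm [-2.7 -2.5]
scene 140 z 0.165 axis rel mouth mm [-4.8 -3.3]
z range [0.113 0.174]
side few 3
scene 136 z 0.13 axis rel mouth mm [-3.5 -2.5]
scene 136 z 0.164 axis rel mouth mm [-4.9 -2.4]
z range [0.113 0.174]
side few 1
shift cm [  4.77  11.9  -14.19] turn deg [ 40.2   2.3 -14.8] | t 22.75 q [-0.2   0.66 -0.68  1.83  1.11  1.85 -1.11] F [-0.1  0.2  0.6] w 0.599 gf 0.0 pos [ 0.546  -0.0145  0.2684]
end q [ 0.01  0.77 -0.83  1.58  0.83  1.47 -1.12] err mm/deg max [0. 0.] last [0. 0.] margin [2.55 1.15 0.38 0.93 2.09 0.47 1.56]
end q [ 0.03  0.65 -0.87  1.44  0.75  1.65 -0.98] err mm/deg max [0. 0.] last [0. 0.] margin [2.53 1.03 0.34 1.07 2.01 0.29 1.7 ]
-1 71
end q [ 1.49  1.05 -1.21  1.34 -0.17  1.47  0.16] err mm/deg max [0. 0.] last [0. 0.] margin [1.07 0.98 0.   1.17 1.09 0.47 2.52]
end q [ 1.48  1.23 -1.12  1.42 -0.06  1.33  0.29] err mm/deg max [0. 0.] last [0. 0.] margin [1.08 0.8  0.09 1.09 1.2  0.61 2.39]
-1 50
end q [ 1.69  0.93 -1.21  1.64 -0.33  1.07  0.15] err mm/deg max [0. 0.] last [0. 0.] margin [0.87 1.1  0.   0.87 0.93 0.87 2.53]
e
[... 2669 characters left out ...]
.81]
end q [ 0.89  1.   -1.21  2.51  2.19  1.82 -0.95] err mm/deg max [6.2 0.6] last [6.2 0.6] margin [1.67 1.03 0.   0.   2.21 0.12 1.73]
1 -30
end q [ 1.51  0.26 -1.21  2.48  2.65  0.67 -1.03] err mm/deg max [2.6 0.3] last [0. 0.] margin [1.05 0.64 0.   0.03 1.75 0.49 1.65]
end q [ 1.3   0.93 -1.21  2.51  2.61  1.24 -0.64] err mm/deg max [34.   2.6] last [34.   2.6] margin [1.26 1.1  0.   0.   1.79 0.7  2.04]
1 -19
end q [ 1.79  0.12 -1.21  2.13 -0.89  0.18  2.68] err mm/deg max [51.  14.2] last [51.  14.2] margin [0.77 0.5  0.   0.38 0.37 0.   0.  ]
end q [ 1.82  0.55 -1.19  2.13 -0.5   0.18  2.68] err mm/deg max [103.8  22.5] last [103.8  22.5] margin [0.74 0.93 0.02 0.38 0.76 0.   0.  ]
```

Request:
jog_arm([
  [[1, 3, 0], [8, 0.5, -3], 0.6],
  [[2, 6, -2], [16, 1, -6], 0.6],
  [[3, 9, -5], [24, 1.4, -9], 0.6],
  [[4.8, 11.9, -9], [32, 1.8, -12], 0.6],
  [[4.8, 11.9, -14.2], [40.2, 2.3, -14.8], 0.6],
  [[4.8, 11.9, -14.2], [40.2, 2.3, -14.8], 0.6],
  [[4.8, 11.9, -14.2], [40.2, 2.3, -14.8], 0.6],
])

```text
clock: 23.62
position: [0.5938, 0.1045, 0.1275]
ee_rot: [2.06, 1.908, -0.459]
force: [-0.0, 0.8, -0.1]
width: 0.601
gripper_force: 0.0
```

Run:
```python
from plan import *
go(grasp('yellow')); d=grab('wrist'); save(d,'w4.png'); P=cloud(d); hsv=cv2.cvtColor(d['img'],cv2.COLOR_RGB2HSV)
m=((hsv[...,0]>22)&(hsv[...,0]<33)&(hsv[...,1]>130)&(d['depth']>0)&(P[...,2]<.05)&(P[...,2]>.005)).astype(np.uint8)
r=cv2.minAreaRect(cv2.findNonZero(m)); print(r,m.sum(),P[m>0].mean(0).round(4),P[m>0].min(0).round(3),P[m>0].max(0).round(3))
```

```text
shift cm [-1.00e-02 -1.00e-02 -1.21e+01] turn deg [ 0.1 -0.  -0. ] | t 23.62 q [ 0.    0.76 -0.82  1.57  0.82  1.46 -1.11] F [-0.   0.8 -0.1] w 0.601 gf 0.0 pos [0.5938 0.1045 0.1275]
((317.0, 185.0), (40.0, 106.0), 0.0) 3353 [0.591  0.1031 0.0253] [0.574 0.047 0.005] [0.607 0.141 0.031]
```

View pics/w4.png

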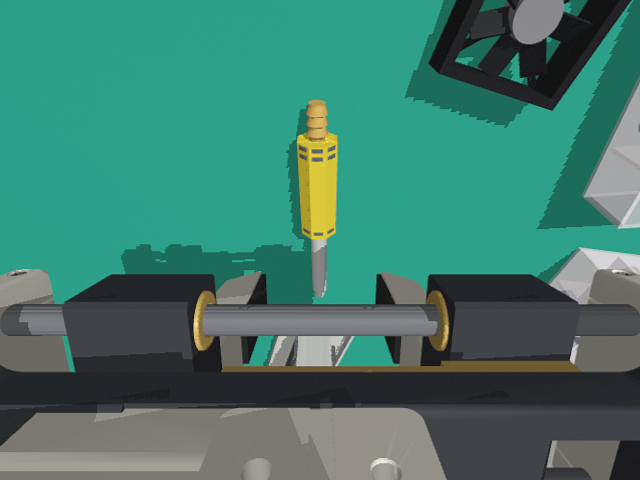

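Yellow is centred at column 317 and lined up. I'll go down, grip it and plan the carry.

Request:
jog_arm([
  [[0, 0, -5], [0, 0, 0], 0.6],
  [[0, 0, -9.5], [0, 0, 0], 0.6],
  [[0, 0, -12.1], [0, 0, 0], 0.6],
  [[0, 0, -12.1], [0, 0, 0], 0.4],
  [[0, 0, -12.1], [0, 0, 0], 0.0],
  [[0, 0, -12.1], [0, 0, 0], 0.0],
  [[0, 0, -12.1], [0, 0, 0], 0.0],
  [[0, 0, -12.1], [0, 0, 0], 0.0],
], newtons=40)

```text
clock: 24.68
position: [0.5947, 0.1048, 0.0068]
ee_rot: [2.063, 1.907, -0.455]
force: [-0.8, 1.2, 7.3]
width: 0.299
gripper_force: 39.9
```

Run:
```python
from plan import *
for az in(50,60,71):
    print(az); W=[grasp('yellow',up=.25)]
    H=place('yellow',.25,az=az)
    W.append((np.array([.42,-.02,.36]),H[1])); W.append((np.array([.38,-.20,.37]),H[1])); W.append(H); W.append(place('yellow',.03,az=az))
    q=sim(W[0])
    for a,b in zip(W,W[1:]): q=sim(b,q=q,A=a)
    go(W[1])
```

```text
50
end q [ 0.02  0.64 -0.86  1.44  0.74  1.65 -0.98] err mm/deg max [0. 0.] last [0. 0.] margin [2.54 1.02 0.35 1.07 2.   0.29 1.7 ]
end q [ 1.84  0.28 -1.2   2.23 -1.05  1.08  0.63] err mm/deg max [0.1 0. ] last [0. 0.] margin [0.72 0.66 0.01 0.28 0.21 0.86 2.05]
end q [ 1.87  0.48 -1.    1.93 -0.74  1.29  0.52] err mm/deg max [0. 0.] last [0. 0.] margin [0.69 0.86 0.21 0.58 0.52 0.65 2.16]
end q [ 1.56  0.69 -0.89  1.59 -0.65  1.25  0.34] err mm/deg max [0. 0.] last [0. 0.] margin [1.   1.07 0.32 0.92 0.61 0.69 2.34]
end q [ 1.51  0.98 -0.81  1.72 -0.56  0.99  0.58] err mm/deg max [0. 0.] last [0. 0.] margin [1.05 1.05 0.4  0.79 0.7  0.81 2.1 ]
shift cm [-17.47 -12.48  35.32] turn deg [ 84.4 -34.4 -27.8] | t 24.68 q [-0.03  0.91 -0.75  1.64  0.93  1.31 -1.24] F [-0.8  1.2  7.3] w 0.299 gf 39.9 pos [0.5947 0.1048 0.0068]
60
end q [ 0.02  0.64 -0.86  1.44  0.74  1.65 -0.98] err mm/deg max [0. 0.] last [0. 0.] margin [2.54 1.02 0.35 1.07 2.   0.29 1.7 ]
end q [ 1.73  0.42 -1.21  2.12 -0.86  1.09  0.53] err mm/deg max [0. 0.] last [0. 0.] margin [0.83 0.8  0.   0.39 0.4  0.85 2.15]
end
[... 697 characters left out ...]
]
end q [ 1.6   0.55 -1.21  2.   -0.68  1.16  0.44] err mm/deg max [0. 0.] last [0. 0.] margin [0.96 0.93 0.   0.51 0.58 0.78 2.24]
end q [ 1.69  0.68 -1.08  1.7  -0.48  1.48  0.41] err mm/deg max [0. 0.] last [0. 0.] margin [0.87 1.06 0.13 0.81 0.78 0.46 2.27]
end q [ 1.41  0.87 -0.97  1.29 -0.41  1.58  0.27] err mm/deg max [0. 0.] last [0. 0.] margin [1.15 1.16 0.24 1.15 0.85 0.36 2.41]
end q [ 1.39  1.11 -0.88  1.43 -0.27  1.34  0.48] err mm/deg max [0. 0.] last [0. 0.] margin [1.17 0.92 0.33 1.08 0.99 0.6  2.2 ]
shift cm [-17.47 -12.48  35.32] turn deg [ 88.3 -18.3 -11.3] | t 24.68 q [-0.03  0.91 -0.75  1.64  0.93  1.31 -1.24] F [-0.8  1.2  7.3] w 0.299 gf 39.9 pos [0.5947 0.1048 0.0068]
```

Request:
jog_arm([
  [[0, 0, 5], [0, 0, 0], 0.0],
  [[0, 0, 11], [0, 0, 0], 0.0],
  [[-1, 0, 17], [7, -2.2, -1.7], 0.0],
  [[-3, -1, 22], [15, -4.6, -3.5], 0.0],
  [[-5, -2, 27], [23, -7.1, -5.3], 0.0],
  [[-7, -4, 31], [31, -9.6, -7.2], 0.0],
  [[-9, -6, 34], [39, -12.1, -9], 0.0],
  [[-11, -8, 35.3], [47, -14.6, -10.9], 0.0],
])

```text
clock: 25.68
position: [0.4914, 0.0347, 0.3458]
ee_rot: [-2.378, -1.815, -0.418]
force: [-0.5, -1.0, -1.2]
width: 0.298
gripper_force: 39.9
```

Run:
```python
from plan import *
H=place('yellow',.25,az=60)
B=(np.array([.42,-.02,.36]),H[1]); go(B); q=sim(B); C=(np.array([.38,-.20,.37]),H[1]); go(C)
```

```text
shift cm [-7.14 -5.47  1.42] turn deg [ 45.9 -15.3 -11.5] | t 25.68 q [ 1.07  0.24 -1.24  1.76 -0.02  1.12 -0.4 ] F [-0.5 -1.  -1.2] w 0.298 gf 39.9 pos [0.4914 0.0347 0.3458]
end q [ 1.73  0.42 -1.21  2.12 -0.86  1.09  0.53] err mm/deg max [0. 0.] last [0. 0.] margin [0.83 0.8  0.   0.39 0.4  0.85 2.15]
shift cm [-11.14 -23.47   2.42] turn deg [ 45.9 -15.3 -11.5] | t 25.68 q [ 1.07  0.24 -1.24  1.76 -0.02  1.12 -0.4 ] F [-0.5 -1.  -1.2] w 0.298 gf 39.9 pos [0.4914 0.0347 0.3458]
```

Request:
jog_arm([
  [[-1.5, -1, 0.5], [8, -2.6, -2], 0.0],
  [[-3, -2, 1], [16, -5.3, -4], 0.0],
  [[-4.5, -3.5, 1.4], [24, -8, -6], 0.0],
  [[-6, -5, 1.4], [32, -10.7, -8], 0.0],
  [[-7.5, -8, 1.8], [40, -13.3, -10], 0.0],
  [[-9, -13, 2], [45.9, -15.3, -11.5], 0.0],
  [[-10, -18, 2.4], [45.9, -15.3, -11.5], 0.0],
  [[-11, -23.5, 2.4], [45.9, -15.3, -11.5], 0.0],
])

```text
clock: 26.68
position: [0.3806, -0.2013, 0.3685]
ee_rot: [-1.97, -1.14, -1.252]
force: [0.6, 0.5, -0.5]
width: 0.301
gripper_force: 39.9
```

Run:
```python
from plan import *
H=place('yellow',.24,az=60); go(H); sim(H)
```

```text
shift cm [ 12.41 -10.12  -1.7 ] turn deg [ 0.1 -0.1 -0.1] | t 26.68 q [ 1.79  0.59 -1.06  1.82 -0.6   1.37  0.45] F [ 0.6  0.5 -0.5] w 0.301 gf 39.9 pos [ 0.3806 -0.2013  0.3685]
end q [ 1.5   0.8  -0.94  1.46 -0.51  1.38  0.3 ] err mm/deg max [0. 0.] last [0. 0.] margin [1.06 1.18 0.27 1.05 0.75 0.56 2.38]
```

Request:
jog_arm([
  [[2, -5, 0], [0, 0, 0], 0.0],
  [[6, -9, 0], [0, 0, 0], 0.0],
  [[10, -10.1, -1], [0, 0, 0], 0.0],
  [[12.4, -10.1, -1.7], [0, 0, 0], 0.0],
  [[12.4, -10.1, -1.7], [0, 0, 0], 0.0],
  [[12.4, -10.1, -1.7], [0, 0, 0], 0.0],
  [[12.4, -10.1, -5], [0, 0, 0], 0.0],
  [[12.4, -10.1, -6.7], [0, 0, 0], 0.0],
])

```text
clock: 27.68
position: [0.5043, -0.3013, 0.3005]
ee_rot: [-1.972, -1.139, -1.251]
force: [-0.3, 0.1, -1.3]
width: 0.3
gripper_force: 39.9
```

```bash
python3 chk.py yellow c7
python3 - <<'E'
from plan import *
go(place('yellow',.19,az=60)); go(place('yellow',.065,az=60))
a=cv2.imread('pics/c7scene.png')[110:290,80:310]; b=cv2.imread('pics/c7side.png')[60:240,270:500]
cv2.imwrite('pics/v7.png',cv2.resize(np.hstack([a,b]),(800,313),interpolation=cv2.INTER_CUBIC))
E
```

```text
scene 234 z 0.274 axis rel mouth mm [-3.4  0.6]
scene 234 z 0.322 axis rel mouth mm [-5.3 -1.1]
z range [0.252 0.339]
side 182 z 0.27 axis rel mouth mm [ 2.9 -0.1]
side 182 z 0.314 axis rel mouth mm [ 4.6 -1.2]
z range [0.247 0.332]
shift cm [ 0.04 -0.15  0.13] turn deg [ 0.  -0.2 -0.1] | t 27.77 q [ 1.5   0.84 -0.93  1.51 -0.48  1.32  0.35] F [ 0.6 -1.  -1.2] w 0.303 gf 39.9 pos [ 0.5044 -0.301   0.3002]
shift cm [  0.04  -0.15 -12.37] turn deg [ 0.  -0.2 -0.1] | t 27.77 q [ 1.5   0.84 -0.93  1.51 -0.48  1.32  0.35] F [ 0.6 -1.  -1.2] w 0.303 gf 39.9 pos [ 0.5044 -0.301   0.3002]
```

View pics/v7.png

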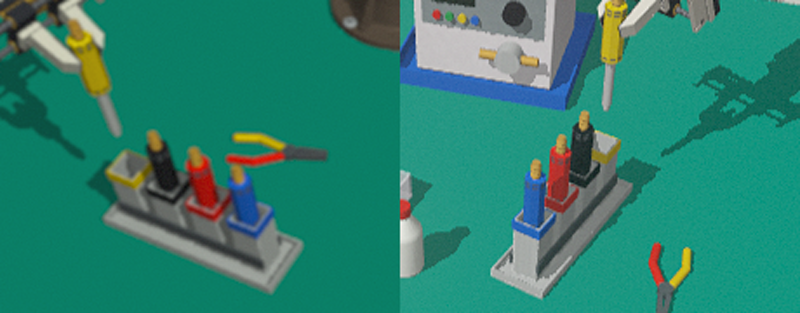

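The crop shows red, blue and the spare standing, and the yellow lance upright over the empty yellow sleeve. Both views put its axis within about 3 mm of the mouth centre, so I'll lower it.

Request:
jog_arm([
  [[0, -0.1, -3], [0, 0, 0], 0.0],
  [[0, -0.1, -6], [0, 0, 0], 0.0],
  [[0, -0.1, -9], [0, 0, 0], 0.0],
  [[0, -0.1, -11], [0, 0, 0], 0.0],
  [[0, -0.1, -12], [0, 0, 0], 0.0],
  [[0, -0.1, -12.4], [0, 0, 0], 0.0],
  [[0, -0.1, -12.4], [0, 0, 0], 0.0],
])

```text
clock: 28.65
position: [0.5059, -0.3016, 0.1785]
ee_rot: [-1.969, -1.142, -1.253]
force: [0.5, -0.4, -1.4]
width: 0.304
gripper_force: 39.9
```

```bash
python3 chk.py yellow c8; python3 -c "
from k import *
go(place('yellow',.028,az=60))"
```

```text
scene 186 z 0.155 axis rel mouth mm [-2.1  0. ]
scene 186 z 0.202 axis rel mouth mm [-3.8 -2.1]
z range [0.131 0.224]
side 146 z 0.151 axis rel mouth mm [ 5.1 -0.3]
side 146 z 0.195 axis rel mouth mm [ 6.3 -3. ]
z range [0.131 0.212]
shift cm [-0.12 -0.08 -3.93] turn deg [ 0.2  0.  -0.1] | t 28.75 q [ 1.48  0.99 -0.88  1.58 -0.41  1.19  0.47] F [ 0.6  0.5 -1.3] w 0.301 gf 39.9 pos [ 0.5059 -0.3017  0.1788]
```

Request:
jog_arm([
  [[-0.1, -0.1, -1], [0, 0, 0], 0.0],
  [[-0.1, -0.1, -2], [0, 0, 0], 0.0],
  [[-0.1, -0.1, -3], [0, 0, 0], 0.0],
  [[-0.1, -0.1, -3.5], [0, 0, 0], 0.0],
  [[-0.1, -0.1, -3.8], [0, 0, 0], 0.0],
  [[-0.1, -0.1, -3.9], [0, 0, 0], 0.0],
])

```text
clock: 29.5
position: [0.5052, -0.3019, 0.1407]
ee_rot: [-1.966, -1.141, -1.255]
force: [-2.3, -1.3, 8.5]
width: 0.296
gripper_force: 40.0
```

Request:
jog_arm([
  [[0, 0, 0], [0, 0, 0], 0.0],
  [[0, 0, 0], [0, 0, 0], 0.46],
  [[0, 0, 0], [0, 0, 0], 0.46],
  [[-0.9, -1.6, 0.9], [0, 0, 0], 0.46],
  [[-2.2, -3.9, 2.1], [0, 0, 0], 0.46],
  [[-4, -7, 4], [0, 0, 0], 0.46],
  [[-6, -11, 8], [0, 0, 0], 0.46],
  [[-6, -11, 8], [0, 0, 0], 0.46],
])

```text
clock: 30.5
position: [0.4442, -0.4171, 0.221]
ee_rot: [-1.977, -1.141, -1.256]
force: [1.0, 0.6, 0.4]
width: 0.46
gripper_force: 0.0
```

```bash
for c in yellow red blue; do python3 chk.py $c c9; done
python3 - <<'E'
from k import *
go(place('yellow',.1,az=60))
a=cv2.imread('pics/c9scene.png')[110:290,80:310]; b=cv2.imread('pics/c9side.png')[60:240,270:500]
cv2.imwrite('pics/v9.png',cv2.resize(np.hstack([a,b]),(800,313),interpolation=cv2.INTER_CUBIC))
E
```

```text
scene 155 z 0.132 axis rel mouth mm [-3.8 -1.7]
scene 155 z 0.169 axis rel mouth mm [-6.5 -3.4]
z range [0.113 0.198]
side 118 z 0.129 axis rel mouth mm [ 1.5 -0.9]
side 118 z 0.162 axis rel mouth mm [ 2.2 -3.3]
z range [0.113 0.176]
scene 134 z 0.131 axis rel mouth mm [-3.6 -2.6]
scene 134 z 0.164 axis rel mouth mm [-5.3 -2.7]
z range [0.113 0.175]
side 121 z 0.129 axis rel mouth mm [ 2.7 -1.7]
side 121 z 0.161 axis rel mouth mm [ 3.3 -3.9]
z range [0.113 0.173]
scene 137 z 0.13 axis rel mouth mm [-2.5 -2.6]
scene 137 z 0.165 axis rel mouth mm [-4.7 -3.2]
z range [0.112 0.174]
side 127 z 0.129 axis rel mouth mm [ 4.2 -2.4]
side 127 z 0.161 axis rel mouth mm [ 4.3 -4.8]
z range [0.112 0.174]
shift cm [ 5.99 10.85 -0.68] turn deg [ 0.  -0.  -0.3] | t 30.80 q [ 1.55  1.01 -0.83  1.34 -0.37  1.47  0.45] F [-0.3 -0.5 -0.1] w 0.459 gf 0.0 pos [ 0.4448 -0.411   0.2183]
```

View pics/v9.png

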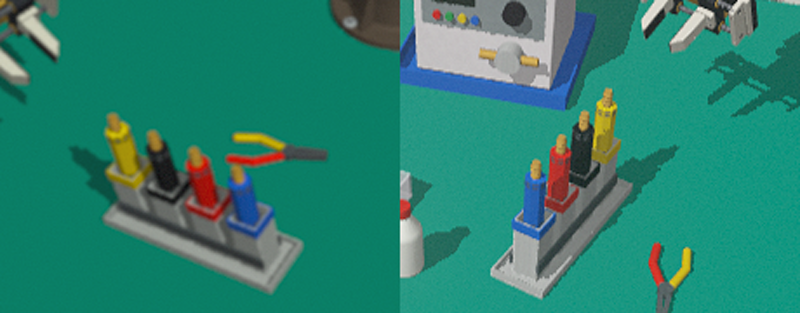

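All four lances stand upright in the sleeves of their own colour, with the grip tops at about 0.174 m. The gripper is clear of everything, so I'm handing the job in.

```bash
python3 -c "
from cell import arm
print(arm.sign_off())"
```

```text
the job is handed in; nothing more can be done
None
```

The blue, red and yellow lances each stand free on the bottom of their own-colour sleeve, let down under grip, the black spare is still in its sleeve, and I handed the job in at about 31 s; the sign-off gave no verdict.

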